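Pack the rotor buckets and tube blocks for transport

ROBOT

A 6-joint arm with a two-finger parallel gripper is mounted at the origin on the work surface. World frame = base frame: x ahead of the robot, y to its left, z up, the work surface at z = 0. Lengths are in m, angles in degrees, forces in N, time in s.
With the tool pointing down it reaches from about 0.325 to 0.875 m from the base axis. Payload 4.4 kg.
Tool frame: the origin (TCP) lies between the finger pads; the fingertips stand 11 mm ahead of it and the grasp point (between the pads) lies 8 mm behind it; z points along the fingers, x is the direction in which the jaws open and shut, and the axes are right-handed (so a half turn about z gives the same grasp; the last joint's range is limited). The gripper opens to 85 mm and grips with 20 to 120 N. Pads are 22 mm wide; open, the fingers measure 114 mm over their backs; the gripper's body (76 mm by 85 mm) begins 54 mm behind the grasp point. The pads swing forward as they close: fully open they stand 13 mm farther back than shut.
Start: joints at [-74.685, 11.837, 88.321, -0, 79.842, -8.623], TCP at [0.233, -0.526, 0.242] pointing down, gripper open.
Joint ranges: [-156.59, 156.59], [-49.26, 127.26], [12.9, 141.05], [-63.56, 243.56], [4.71, 150.69], [-161.64, 161.64]. Speed limits (degrees/s): [159.86, 159.86, 180, 180, 180, 180].

INTERFACE

Orientations are given as a 3x3 rotation matrix whose columns are the frame's x, y, z axes.
In Python, from rig import manip gives the robot as it stands. The module is installed in compiled form; this text tells all that it offers.
- The arm moves only by the tool step_arm, never from a script. Its argument "plan" is a list of rows, each a list of 7 numbers: the shift along the tool's x, y, z in mm, then the turn, a rotation vector about the tool's x, y, z in degrees, then the finger opening in mm, from 0 to 85.4. In form: [[tx, ty, tz, wx, wy, wz, claw], ...]. A call has 1 to 12 rows; each row shifts and turns the commanded pose from where the row before left it, along the tool's axes as they then stand; what a row does not reach is not made up. A row lasts 1/8 s, in which the tool goes at most 62.5 mm and 10.7 degrees, less where a joint would pass 70% of its speed; a pose out of reach is approached as far as the arm can. A call is refused whole if a number of a shift passes 62.5 or a number of a turn 10.7, either way. A call with a gripper value outside its range is refused whole. The fingers move at their own pace and stop on an object; "grip_force" is the grip in N (left out, the last holds). Time passes only in rows, so rows that do not move let the fingers close. It gives the time, the measured TCP pose, the force and the opening at its end, in the units of the state.
- manip.sense(): the state, without advancing time (a new reading comes with each control period).
- manip.grab_frame(name): name is "side" or "top" or "wrist"; returns a dict with "frame" (480x640x3 uint8, red, green, blue), "depth" (480x640 float32, m along the optical axis (not along the pixel's ray), 0 where there is no reading), "mtx" (3x3 intrinsics, pixels), "world_to_cam" (4x4, takes a point from world to camera coordinates). Camera axes: x right, y down, z forward; pixel columns grow to the right and rows downward; lengths in m; the calibration is good to about 2 mm. The wrist camera is an equidistant fisheye: a pixel r from the principal point sees the ray r / f radians off the axis. A picture is of the moment at which its call begins.
- manip.hand_in(): hands the job in, once; it reports no verdict.
The state is a dict: "t": time; "joints": joint angles; "qvel": joint speeds; "joint_efforts": joint torques, N m; "tool_pos": TCP position; "tool_rot": TCP orientation; "force": force on the tool from outside, world axes, zero at the start; "wrist_torque": the same for the moment, N m; "width": finger opening in m.
Only numpy, scipy, OpenCV 4.12 (cv2) and the standard library are available. Lean on these libraries where they do the work, as an engineer would, in place of code of your own. Each camera call takes 0.05 s, during which the arm holds its last target.

TASK

Pack the centrifuge accessories into the open dark blue case, heaviest lowest: first every steel rotor bucket, upright on the case's floor, including those in the drawer of the white cabinet, then every white plastic tube block, lying flat and level on top of the buckets, wells up, long side across the case so that it fits between the long walls. Leave the drawer fully shut and the other things on the bench where they are.

Things in the scene. Friction and masses are not known exactly. Their poses are not given: they have to be found in the camera images.
- case: open-topped dark blue plastic transport case fixed to the bench, outside 152 (own x) x 292 (own y) x 75 mm high, walls and floor 6 mm thick, so inside 140 x 280 mm and 69 mm deep. Origin: centre of its underside; own z is up. Three buckets fit in one layer in a row along own y, with their 80 mm sides along own y and their 60 mm across own x; a tube block fits with its 110 mm along own x, and then stands 21 mm above the rim when on a bucket.
- cabinet_drawer0 (a joint): how far the drawer is out of its cabinet, in m: 0 shut, 0.21 fully out; slides along own -x of the handle point with about 1 N of friction, stays where it is left; may start up to 15 mm ajar. A hand has room over the buckets only when it is nearly fully out. The drawer's floor is 22 mm and its side walls' top 86 mm above the bench; inside it is 258 mm wide, and the inner face of its front lies 56 mm behind the axis of its handle bar.
- cabinet_drawer0_handle (a point): middle of the handle of the only drawer of a low white cabinet fixed to the bench (300 x 300 x 108 mm high, front towards the robot): a steel bar 11 mm thick, 120 mm long along own y, 70 mm above the bench, 35 mm in front of the drawer's front, whose top edge is 25 mm above the bar. Own -x is the way the drawer opens. Moves with the drawer. Can be pinched from above.
- bucket_a_center (a point): stainless-steel rotor bucket, a heavy (about 0.55 kg) open-topped rectangular pot with flat sides: 60 (own x) x 80 (own y) x 50 mm high, walls and floor 6 mm thick. Point: its centre, 25 mm above its underside; own z is up. Pick it up across its 60 mm sides. Stands in the drawer, right half (handle's own -y side), about 75 mm behind the front's inner face, nearly square with it. May be absent; there are 2 or 3 buckets in all.
- bucket_b_center (a point): stainless-steel rotor bucket, a heavy (about 0.55 kg) open-topped rectangular pot with flat sides: 60 (own x) x 80 (own y) x 50 mm high, walls and floor 6 mm thick. Point: its centre, 25 mm above its underside; own z is up. Pick it up across its 60 mm sides. Stands in the drawer, left half (handle's own +y side), about 75 mm behind the front's inner face, nearly square with it. May be absent.
- bucket_c_center (a point): stainless-steel rotor bucket, a heavy (about 0.55 kg) open-topped rectangular pot with flat sides: 60 (own x) x 80 (own y) x 50 mm high, walls and floor 6 mm thick. Point: its centre, 25 mm above its underside; own z is up. Pick it up across its 60 mm sides. Stands on the bench behind the case, in line with the tube blocks, its own y pointing roughly away from the robot or towards it. May be absent.
- rack_a_center (a point): white plastic tube block, light (about 0.07 kg): a solid-sided block 110 (own x) x 60 (own y) x 40 mm high with eight round dark wells in its top. Point: its centre, 20 mm above its underside; own z is up. Stands on the bench behind the case.
- rack_b_center (a point): white plastic tube block, light (about 0.07 kg): a solid-sided block 110 (own x) x 60 (own y) x 40 mm high with eight round dark wells in its top. Point: its centre, 20 mm above its underside; own z is up. Stands on the bench behind the case.
- jar: small closed white jar, 38 mm across, 50 mm high, between case and cabinet; origin under its centre. Not part of the job.
- reagent: amber bottle, 60 mm across, 130 mm high, far side of the bench; origin under its centre. Not part of the job.
- beaker: glass beaker, 72 mm across, 90 mm high, far side of the bench; origin under its centre. Not part of the job.
- tape: roll of paper tape lying flat, 90 mm across, 24 mm high, to the left of the cabinet; origin under its centre. Not part of the job.
- wash: white bottle, 64 mm across, 150 mm high, to the right of the case; origin under its centre. Not part of the job.
- notebook: closed grey notebook, 150 x 210 x 14 mm, far left; origin under its centre. Not part of the job.

How it is judged (in metres and radians):
On the way, in this order (a step that is already met when the one before it is completed fails the run):
1. the drawer is pulled open by at least 120 mm (value of joint cabinet_drawer0 above 0.12 m), for 0.2 s.
2. every steel bucket stands upright on the case's floor (x of bucket_a_center in the frame of case between -0.05 and 0.05 m and y of bucket_a_center in the frame of case between -0.115 and 0.115 m and z of bucket_a_center in the frame of case between 0.02 and 0.042 m and angle between each of bucket_a_center, bucket_b_center, bucket_c_center's own z axis and vertical below 0.12 rad and x of bucket_b_center in the frame of case between -0.05 and 0.05 m and y of bucket_b_center in the frame of case between -0.115 and 0.115 m and z of bucket_b_center in the frame of case between 0.02 and 0.042 m and x of bucket_c_center in the frame of case between -0.05 and 0.05 m and y of bucket_c_center in the frame of case between -0.115 and 0.115 m and z of bucket_c_center in the frame of case between 0.02 and 0.042 m), for 0.2 s.
3. every tube block lies flat on top of the buckets in the case (all of step 2 and x of rack_a_center in the frame of case between -0.045 and 0.045 m and y of rack_a_center in the frame of case between -0.125 and 0.125 m and z of rack_a_center in the frame of case between 0.066 and 0.088 m and angle between each of rack_a_center, rack_b_center's own z axis and vertical below 0.12 rad and x of rack_b_center in the frame of case between -0.045 and 0.045 m and y of rack_b_center in the frame of case between -0.125 and 0.125 m and z of rack_b_center in the frame of case between 0.066 and 0.088 m), for 0.2 s.
At the end, for the whole second after the job is handed in: Buckets upright (7 deg) on the case floor: centre 20-42 mm above its underside, within 50 mm of its middle in x, 115 mm in y. Blocks level (7 deg) on the buckets: centre 66-88 mm above the underside, within 45 mm in x, 125 mm in y. Drawer shut within 12 mm (all of step 3 and value of joint cabinet_drawer0 below 0.012 m); the robot touches nothing.
It fails at once if a bystander (jar, bottles, beaker, tape or notebook) is pushed more than 40 mm or tipped over (distance of any of jar, reagent, beaker, tape, wash, notebook from where it was at the start of the episode above 0.04 m or angle between any of jar, reagent, beaker, tape, wash, notebook's own z axis and vertical above 0.6 rad).
Of bucket_a, bucket_b, bucket_c only 2 to 3 are there at a start; the rules pass over those that are not, and their reading is None.
At some moment in a run one of bucket_c, rack_a, rack_b may be knocked a few centimetres aside while the robot is not near it.
It also fails if it takes over 208 s, if anything falls off the work surface, if the arm or the gripper's body presses on something with over 40 N, if the wrist force passes 120 N, or if a joint passes its speed limit or range.

## Working session

There is one attempt and no reset: what is moved stays moved. The work goes in short steps, Python scripts to look and compute and a tool call to move; the robot and the scene stay as the last step left them, time stands still between calls to the robot, and variables do not carry over. Pictures are saved under pics/ and viewed, and the job is handed in when it is done.

Besides the shell and the picture viewer there is one more tool, called after ">>>" in YAML: its name, and indented under it one key for each argument. step_arm: Moves the arm, as the interface text tells. Its arguments: {"type":"object","properties":{"plan":{"type":"array","items":{"type":"array","items":{"type":"number"}}},"grip_force":{"type":"number"}},"required":["plan"]}

```bash
mkdir -p pics; cat > h.py <<'E'
import numpy as np, cv2, pickle
from rig import manip
np.set_printoptions(precision=4,suppress=True)
def grab(n,save=None):
    f=manip.grab_frame(n)
    pickle.dump(f,open(n+'.pkl','wb'))
    if save: cv2.imwrite('pics/'+save+'.png',f['frame'][:,:,::-1])
    return f
def world(f):
    d=f['depth'];K=f['mtx'];v,u=np.mgrid[0:480,0:640]
    x=(u-K[0,2])/K[0,0]*d;y=(v-K[1,2])/K[1,1]*d
    P=np.stack([x,y,d,np.ones_like(d)],-1)
    W=P@np.linalg.inv(f['world_to_cam']).T
    W=W[...,:3]; W[d==0]=np.nan
    return W
def load(n): return pickle.load(open(n+'.pkl','rb'))
E
python3 - <<'E'
from h import *
for n in ['side','top','wrist']:
    f=grab(n,n+'0'); print(n,f['mtx'],np.linalg.inv(f['world_to_cam']))
print(manip.sense())
E
```

```text
side [[473.285    0.     324.2494]
 [  0.     473.285  232.2003]
 [  0.       0.       1.    ]] [[-0.7323 -0.4378  0.5217 -0.1583]
 [-0.6808  0.4882 -0.546   0.78  ]
 [-0.0156 -0.755  -0.6555  1.0028]
 [ 0.      0.      0.      1.    ]]
top [[622.4213   0.     311.4831]
 [  0.     622.4213 233.1464]
 [  0.       0.       1.    ]] [[ 0.0015 -0.9975  0.0704  0.4218]
 [-1.     -0.0008  0.0097  0.0193]
 [-0.0096 -0.0704 -0.9975  2.0412]
 [ 0.      0.      0.      1.    ]]
wrist [[371.6483   0.     323.8043]
 [  0.     371.6483 242.5854]
 [  0.       0.       1.    ]] [[ 0.4055 -0.8659 -0.2929  0.3086]
 [-0.9141 -0.3848 -0.1279 -0.492 ]
 [-0.002   0.3196 -0.9475  0.3722]
 [ 0.      0.      0.      1.    ]]
{'t': 0.15, 'joints': array([-74.6871,  11.8764,  88.3872,   0.0022,  79.8419,  -8.6232]), 'qvel': array([ 0.0126, -0.1157, -0.249 , -0.0283, -0.1149, -0.0245]), 'joint_efforts': array([  0.0009, -38.3509, -29.2037,  -0.0002,   0.0066,  -0.    ]), 'tool_pos': array([ 0.2331, -0.525 ,  0.2413]), 'tool_rot': array([[ 0.4057, -0.914 , -0.0004],
       [-0.914 , -0.4057,  0.0018],
       [-0.0018, -0.0003, -1.    ]]), 'force': array([-1.0246,  0.0864,  0.3522]), 'wrist_torque': array([ 0.0175, -0.0307,  0.0326]), 'width': 0.0855313950328899}
```

View pics/top0.png

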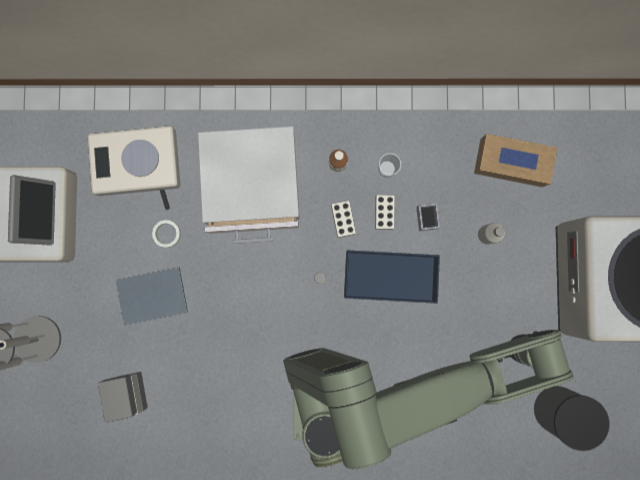

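View pics/side0.png

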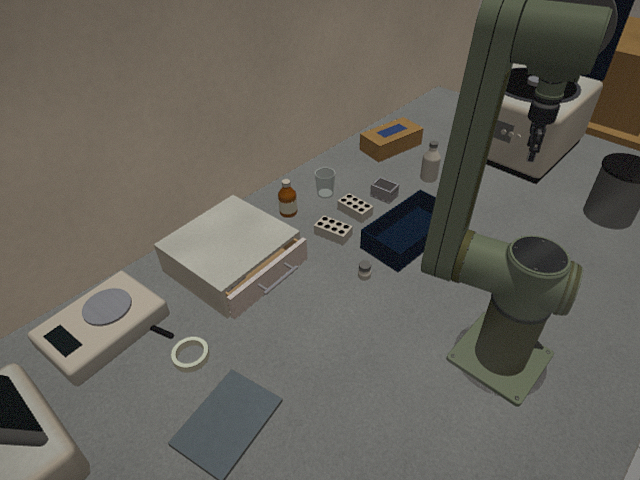

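The top view shows the case at about (392,277), the cabinet handle at (253,241), racks at (344,218) and (385,212), bucket c at (428,217) and the jar at (320,278). The side view agrees and shows the drawer slightly ajar.

```bash
python3 - <<'E'
from h import *
f=load('top')
W=world(f); I=f['frame']
c=I[185:315,190:510]; cv2.imwrite('pics/topc.png',cv2.resize(c,(800,325),interpolation=cv2.INTER_CUBIC)[:,:,::-1])
def rect(name,u0,u1,v0,v1,z0,z1):
    m=np.zeros(W.shape[:2],bool); m[v0:v1,u0:u1]=True
    m&=(W[...,2]>z0)&(W[...,2]<z1)
    p=W[m]; print(name,len(p), p[:,:2].min(0),p[:,:2].max(0),np.median(p[:,2]), cv2.minAreaRect((p[:,:2]*1000).astype(np.float32)))
rect('rack l',328,360,195,240,.03,.05)
rect('rack m',370,398,190,235,.03,.05)
rect('buck',412,445,200,235,.04,.06)
rect('case',335,450,245,310,.06,.09)
rect('jar',310,330,268,288,.03,.06)
rect('wash',475,512,218,248,.03,.2)
rect('handle',230,275,230,245,.05,.09)
rect('cab',195,300,120,225,.1,.12)
rect('front',195,300,215,235,.085,.1)
E
```

```text
rack l 579 [ 0.5509 -0.1019] [ 0.6675 -0.0241] 0.03961636956444048 ((609.606201171875, -63.11276626586914), (110.18605041503906, 60.42665100097656), 11.472696304321289)
rack m 599 [ 0.5763 -0.2286] [ 0.6879 -0.1668] 0.03978876242281082 ((632.252685546875, -197.80528259277344), (61.2707405090332, 111.52474212646484), 89.1527328491211)
buck 167 [ 0.5754 -0.3708] [ 0.6567 -0.3038] 0.04906502956207959 ((615.3516845703125, -337.7049255371094), (80.01134490966797, 61.762306213378906), 5.842493534088135)
case 589 [ 0.341  -0.3652] [ 0.5046 -0.0672] 0.07382485699492958 ((423.8706359863281, -216.0052947998047), (294.4246520996094, 152.00186157226562), 86.93492889404297)
jar 91 [ 0.4029 -0.0017] [0.4348 0.0272] 0.050578401165959574 ((418.8843688964844, 12.803854942321777), (28.85202407836914, 31.940258026123047), 89.7511215209961)
wash 423 [ 0.5292 -0.5636] [ 0.5918 -0.4999] 0.10326900244807757 ((560.4647216796875, -530.8561401367188), (62.01225662231445, 61.674964904785156), 15.259129524230957)
handle 207 [0.529 0.161] [0.5721 0.2988] 0.07407743362999586 ((552.4906005859375, 229.7501220703125), (41.102169036865234, 136.30686950683594), 2.96840500831604)
cab 8058 [0.5867 0.0799] [0.8955 0.3979] 0.10864444894395653 ((732.79931640625, 238.1375274658203), (309.5136413574219, 301.1510314941406), 3.5731120109558105)
front 490 [0.5654 0.0809] [0.6158 0.3767] 0.0936965238832882 ((594.1297607421875, 228.5154571533203), (48.71836853027344, 296.44134521484375), 2.3571829795837402)
```

View pics/topc.png

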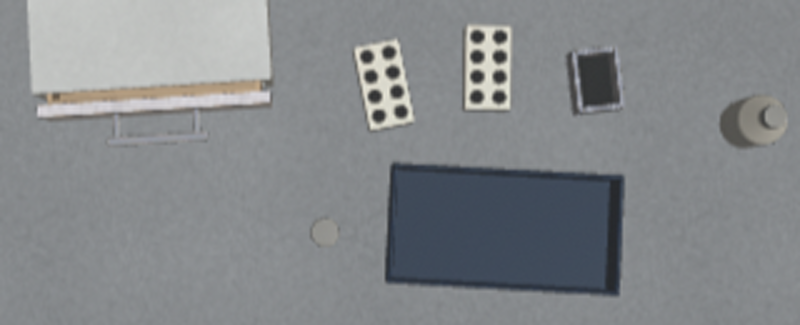

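```bash
cat >> h.py <<'E'
from scipy.spatial.transform import Rotation as R
import sys
def down(yaw):
    a=np.radians(yaw);c,s=np.cos(a),np.sin(a)
    return np.array([[c,s,0],[s,-c,0],[0,0,-1]])
def rows(x,y,z,yaw,claw,turn=True):
    """needed travel in tool axes: translation first, then turn"""
    s=manip.sense();p=s['tool_pos'];Q=s['tool_rot']
    T=down(yaw); d=Q.T@(np.array([x,y,z])-p)*1000
    rv=R.from_matrix(Q.T@T).as_rotvec(degrees=True)
    n=int(np.ceil(abs(d).max()/50)) or 1; m=int(np.ceil(abs(rv).max()/10.)) or 1
    print('t',round(s['t'],2),'pos',p,'yaw',np.degrees(np.arctan2(Q[1,0],Q[0,0])).round(2),'w',round(s['width'],4),'F',s['force'])
    print('shift mm',d.round(1),'turn',rv.round(2),'| %d rows of'%n,(d/n).round(1),'%d turns of'%m,(rv/m).round(2))
E
python3 - <<'E'
from h import *
f=load('top');W=world(f)
m=np.zeros((480,640),bool);m[232:246,230:275]=True
m&=(W[...,2]>.055)&(W[...,2]<.085)
p=W[m]
# bar: near min x per y
pts=[]
for y in np.arange(.172,.29,.006):
    q=p[abs(p[:,1]-y)<.003]
    if len(q): pts.append((y,q[:,0].min(),q[:,0].max(),q[:,2].mean())); 
print(np.array(pts))
m=np.zeros((480,640),bool);m[120:225,195:300]=True
m&=(W[...,2]>.105)&(W[...,2]<.112)
print(cv2.minAreaRect((W[m][:,:2]*1000).astype(np.float32)))
m=np.zeros((480,640),bool);m[210:238,195:302]=True
m&=(W[...,2]>.091)&(W[...,2]<.099)
p=W[m];pts=[]
for y in np.arange(.1,.37,.02):
    q=p[abs(p[:,1]-y)<.003];  
    if len(q): pts.append((y,q[:,0].min(),q[:,0].max(),len(q)))
print(np.array(pts))
E
```

```text
[[0.172  0.5352 0.5643 0.0753]
 [0.178  0.5359 0.5646 0.073 ]
 [0.184  0.5353 0.5457 0.0738]
 [0.19   0.5355 0.5452 0.0745]
 [0.196  0.5356 0.542  0.0746]
 [0.202  0.5353 0.542  0.0748]
 [0.208  0.5352 0.5391 0.0751]
 [0.214  0.5357 0.5422 0.0742]
 [0.22   0.5326 0.5419 0.0737]
 [0.226  0.5322 0.5419 0.0756]
 [0.232  0.5324 0.5417 0.0738]
 [0.238  0.532  0.5422 0.0746]
 [0.244  0.5324 0.542  0.0759]
 [0.25   0.5319 0.5385 0.0797]
 [0.256  0.5322 0.5386 0.0775]
 [0.262  0.5319 0.5386 0.0757]
 [0.268  0.5318 0.5384 0.0764]
 [0.274  0.5295 0.5637 0.073 ]
 [0.28   0.5293 0.5641 0.0727]
 [0.286  0.529  0.5386 0.0748]]
((731.9736328125, 237.87644958496094), (307.73675537109375, 300.4022521972656), 3.5532476902008057)
[[ 0.1     0.5849  0.6004  5.    ]
 [ 0.12    0.5817  0.5912  6.    ]
 [ 0.14    0.5784  0.5972  8.    ]
 [ 0.16    0.5784  0.591   4.    ]
 [ 0.18    0.5751  0.5875  6.    ]
 [ 0.2     0.5751  0.5875  3.    ]
 [ 0.22    0.5753  0.6192  7.    ]
 [ 0.24    0.5719  0.6319 10.    ]
 [ 0.26    0.5718  0.6317  6.    ]
 [ 0.28    0.5687  0.6319 11.    ]
 [ 0.3     0.5687  0.5971  8.    ]
 [ 0.32    0.5687  0.5816  5.    ]
 [ 0.34    0.5655  0.6126  8.    ]
 [ 0.36    0.5685  0.619  15.    ]]
```

```bash
python3 -c "
from h import *
rows(.5375,.229,.20,3.5,30)"
```

```text
t 0.15 pos [ 0.2331 -0.525   0.2413] yaw -66.06 w 0.0855 F [-1.0246  0.0864  0.3522]
shift mm [-565.6 -584.1   42.6] turn [ -0.08   0.08 -69.56] | 12 rows of [-47.1 -48.7   3.5] 7 turns of [-0.01  0.01 -9.94]
```

>>> step_arm:
  plan:
    - [-35.3,-36.5,2.7,0,0,0,85]
    - [-35.3,-36.5,2.7,0,0,0,85]
    - [-35.3,-36.5,2.7,0,0,0,85]
    - [-35.3,-36.5,2.7,0,0,0,85]
    - [-35.3,-36.5,2.7,0,0,0,85]
    - [-35.3,-36.5,2.7,0,0,0,85]
    - [-35.3,-36.5,2.7,0,0,0,85]
    - [-35.3,-36.5,2.7,0,0,0,85]
    - [-35.3,-36.5,2.7,0,0,0,85]
    - [-35.3,-36.5,2.7,0,0,0,60]
    - [-35.3,-36.5,2.7,0,0,0,40]
    - [-35.3,-36.5,2.7,0,0,0,30]

```text
t: 1.65
tool_pos: [0.462, 0.041, 0.2097]
tool_rot: [[0.406, -0.914, 0.0], [-0.914, -0.406, -0.0], [0.0, -0.0, -1.0]]
force: [0.8, -1.1, 1.0]
width: 0.0317
```

>>> step_arm:
  plan:
    - [-35.3,-36.5,2.7,0,0,0,24]
    - [-35.3,-36.5,2.7,0,0,0,24]
    - [-35.3,-36.5,2.7,0,0,0,24]
    - [-35.3,-36.5,2.7,0,0,0,24]
    - [0,0,0,0,0,-9.9,24]
    - [0,0,0,0,0,-9.9,24]
    - [0,0,0,0,0,-9.9,24]
    - [0,0,0,0,0,-9.9,24]
    - [0,0,0,0,0,-9.9,24]
    - [0,0,0,0,0,-9.9,24]
    - [0,0,0,0,0,-9.9,24]
    - [0,0,0,0,0,0,24]

```text
t: 3.15
tool_pos: [0.5376, 0.2276, 0.1986]
tool_rot: [[0.999, 0.055, -0.001], [0.055, -0.999, -0.0], [-0.001, 0.0, -1.0]]
force: [-0.1, 0.1, 0.6]
width: 0.0239
```

```bash
sed -i "s#n=int(np.ceil(abs(d).max()/50))#n=int(np.ceil(np.linalg.norm(d)/52))#" h.py; python3 -c "
from h import *
rows(.5375,.229,.062,3.5,24)
f=grab('wrist','wrist1')
print(f['mtx'],np.linalg.inv(f['world_to_cam']))"
```

```text
t 3.15 pos [0.5376 0.2276 0.1986] yaw 3.13 w 0.0239 F [-0.0691  0.0746  0.5709]
shift mm [  0.1  -1.4 136.6] turn [ 0.01  0.05 -0.37] | 3 rows of [ 0.  -0.5 45.5] 1 turns of [ 0.01  0.05 -0.37]
[[371.6483   0.     323.8043]
 [  0.     371.6483 242.5854]
 [  0.       0.       1.    ]] [[ 0.9985  0.0518  0.016   0.5335]
 [ 0.0542 -0.9461 -0.3194  0.3095]
 [-0.0014  0.3198 -0.9475  0.3296]
 [ 0.      0.      0.      1.    ]]
```

View pics/wrist1.png

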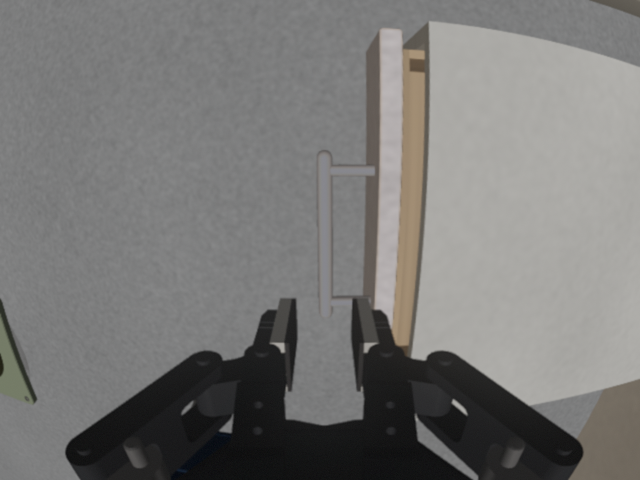

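```bash
cat >> h.py <<'E'
def fish(f,u,v,z):
    K=f['mtx'];dx,dy=u-K[0,2],v-K[1,2];r=np.hypot(dx,dy);th=r/K[0,0]
    ray=np.array([np.sin(th)*dx/max(r,1e-9),np.sin(th)*dy/max(r,1e-9),np.cos(th)])
    T=np.linalg.inv(f['world_to_cam']);w=T[:3,:3]@ray;o=T[:3,3]
    return o+w*(z-o[2])/w[2]
E
python3 -c "
from h import *
f=load('wrist')
for u,v in [(324,154),(325,235),(325,314)]: print(fish(f,u,v,.07))"
```

```text
[0.5345 0.2868 0.07  ]
[0.5385 0.2279 0.07  ]
[0.5421 0.1619 0.07  ]
```

The wrist picture shows the bar at column 325, rows 152–317, centred between the fingers (290, 357). Its centre is about (0.538, 0.225).

>>> step_arm:
  plan:
    - [0.3,0,45,0,0,-0.3,24]
    - [0.3,0,45,0,0,0,24]
    - [0,0,46.5,0,0,0,24]
    - [0,0,0,0,0,0,24]
    - [0,0,0,0,0,0,5]
    - [0,0,0,0,0,0,5]
    - [0,0,0,0,0,0,5]
  grip_force: 40

```text
t: 4.08
tool_pos: [0.5392, 0.2278, 0.0634]
tool_rot: [[0.998, 0.061, 0.002], [0.061, -0.998, 0.0], [0.002, -0.0, -1.0]]
force: [0.2, -0.3, 5.2]
width: 0.0097
```

>>> step_arm:
  plan:
    - [-10,0,0,0,0,0,5]
    - [-20,0,0,0,0,0,5]
    - [-20,0,0,0,0,0,5]
    - [-20,0,0,0,0,0,5]
    - [-20,0,0,0,0,0,5]
    - [-20,0,0,0,0,0,5]
    - [-20,0,0,0,0,0,5]
    - [-20,0,0,0,0,0,5]
    - [-20,0,0,0,0,0,5]
    - [-10,0,0,0,0,0,5]
    - [-5,0,0,0,0,0,5]
    - [0,0,0,0,0,0,5]

```text
t: 5.58
tool_pos: [0.3531, 0.216, 0.0633]
tool_rot: [[0.998, 0.062, -0.0], [0.062, -0.998, -0.001], [-0.0, 0.001, -1.0]]
force: [-2.0, -1.6, 9.6]
width: 0.0093
```

```bash
python3 -c "
from h import *
print(manip.sense())
f=grab('top','top2')
W=world(f)
cv2.imwrite('pics/top2c.png',cv2.resize(f['frame'][100:320,190:510],(800,550),interpolation=cv2.INTER_CUBIC)[:,:,::-1])"
```

```text
{'t': 5.575, 'joints': array([ 19.4571,   6.6258, 118.8161,  -0.0385,  54.5803,  15.9176]), 'qvel': array([-0.1918,  0.3012, -0.4384,  0.1018,  0.1306, -0.147 ]), 'joint_efforts': array([  0.4484, -22.9118, -18.7116,   0.3139,  -0.3623,   0.0156]), 'tool_pos': array([0.3531, 0.216 , 0.0633]), 'tool_rot': array([[ 0.9981,  0.0621, -0.0002],
       [ 0.0621, -0.9981, -0.0006],
       [-0.0002,  0.0006, -1.    ]]), 'force': array([-2.0026, -1.6027,  9.5883]), 'wrist_torque': array([-0.2189,  0.1335,  0.0155]), 'width': 0.009280703268538477}
```

View pics/top2c.png

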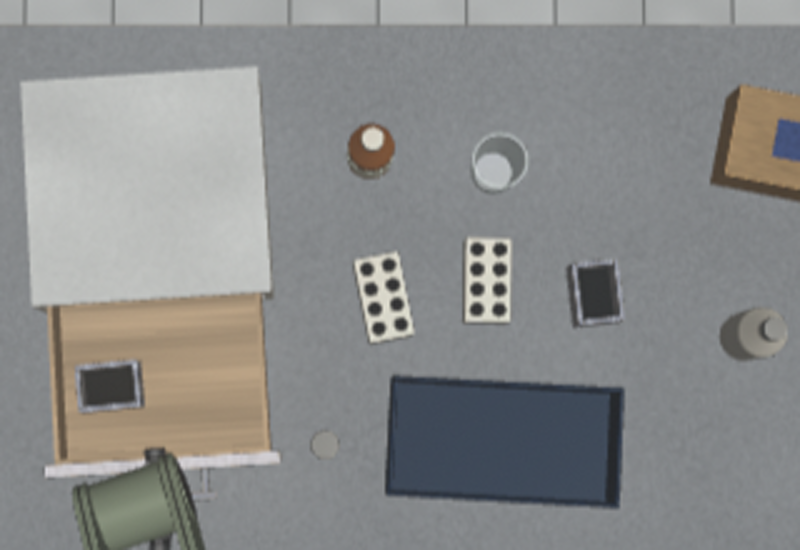

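The top view shows the drawer well open with one bucket in it (b), at crop (110,385). The right half is empty, so there are two buckets, b and c. Now I release the handle.

>>> step_arm:
  plan:
    - [0,0,0,0,0,0,24]
    - [0,0,0,0,0,0,24]
    - [0,0,-20,0,0,0,24]
    - [0,0,-40,0,0,0,24]
    - [0,0,-50,0,0,0,50]
    - [0,0,-50,0,0,0,85]
    - [0,0,0,0,0,0,85]

```text
t: 6.5
tool_pos: [0.3563, 0.2172, 0.2264]
tool_rot: [[0.998, 0.062, 0.008], [0.062, -0.998, 0.003], [0.008, -0.002, -1.0]]
force: [0.6, 0.8, -0.4]
width: 0.0772
```

```bash
python3 - <<'E'
from h import *
f=grab('top'); W=world(f)
def rect(name,u0,u1,v0,v1,z0,z1):
    m=np.zeros(W.shape[:2],bool); m[v0:v1,u0:u1]=True
    m&=(W[...,2]>z0)&(W[...,2]<z1)
    p=W[m]; print(name,len(p), p[:,:2].min(0),p[:,:2].max(0),np.median(p[:,2]), cv2.minAreaRect((p[:,:2]*1000).astype(np.float32)))
rect('b',217,252,240,270,.064,.078)
rect('c',412,445,200,235,.04,.06)
rect('case',335,450,245,310,.06,.09)
rows(.5,.3,.21,3,85)
g=grab('wrist','wrist3')
E
```

```text
b 133 [0.4627 0.2454] [0.5294 0.3294] 0.07113791294137117 ((496.2821044921875, 288.4510803222656), (60.143367767333984, 81.62527465820312), 6.1777873039245605)
c 175 [ 0.5732 -0.3712] [ 0.6573 -0.3039] 0.049834333624383165 ((615.9619750976562, -337.6986083984375), (80.59628295898438, 61.630104064941406), 5.47768497467041)
case 582 [ 0.3411 -0.3651] [ 0.5047 -0.067 ] 0.07409095172886093 ((423.9240417480469, -215.56634521484375), (293.82415771484375, 151.991943359375), 86.86173248291016)
t 6.55 pos [0.3545 0.2165 0.2238] yaw 3.54 w 0.0833 F [-0.4301  0.3617 -0.6082]
shift mm [150.3 -74.3  14.3] turn [-0.05 -0.17  0.54] | 4 rows of [ 37.6 -18.6   3.6] 1 turns of [-0.05 -0.17  0.54]
```

View pics/wrist3.png

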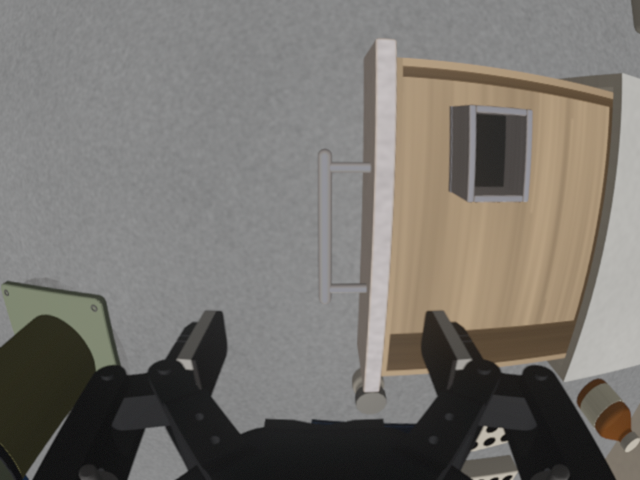

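```bash
python3 -c "
from h import *
f=load('wrist')
P=np.array([fish(f,u,v,.072) for u,v in [(471,105),(532,109),(526,203),(469,201)]]);print(P,P.mean(0));
d=P[0]-P[3];print(np.degrees(np.arctan2(-d[0],d[1])));d=P[1]-P[2];print(np.degrees(np.arctan2(-d[0],d[1])))
rows(.496,.288,.21,6,85)"
```

```text
[[0.4641 0.324  0.072 ]
 [0.5212 0.3306 0.072 ]
 [0.5279 0.25   0.072 ]
 [0.4723 0.2464 0.072 ]] [0.4964 0.2878 0.072 ]
6.001512733528733
4.777079466881683
t 6.6 pos [0.3532 0.2161 0.222 ] yaw 3.54 w 0.0849 F [-0.4382  0.8429 -0.6928]
shift mm [146.9 -63.   11.8] turn [ 0.01  0.06 -2.46] | 4 rows of [ 36.7 -15.7   2.9] 1 turns of [ 0.01  0.06 -2.46]
```

>>> step_arm:
  plan:
    - [36.7,-15.7,3,0,0,0,85]
    - [36.7,-15.7,3,0,0,0,85]
    - [36.7,-15.7,3,0,0,0,85]
    - [36.7,-15.7,3,0,0,0,85]
    - [0,0,0,0,0,-2,85]
    - [0,0,40,0,0,0,85]
    - [0,0,30,0,0,0,85]
    - [0,0,0,0,0,0,85]

```text
t: 7.6
tool_pos: [0.4919, 0.2862, 0.1358]
tool_rot: [[0.995, 0.097, -0.011], [0.097, -0.995, -0.004], [-0.011, 0.003, -1.0]]
force: [-0.0, 0.6, 0.5]
width: 0.0848
```

```bash
python3 -c "
from h import *
rows(.4963,.288,.047,5.5,85); grab('wrist','wrist4')"
```

```text
t 7.6 pos [0.4919 0.2862 0.1358] yaw 5.56 w 0.0848 F [-0.0144  0.5687  0.4791]
shift mm [ 5.6 -1.7 88.8] turn [0.18 0.63 0.06] | 2 rows of [ 2.8 -0.8 44.4] 1 turns of [0.18 0.63 0.06]
```

View pics/wrist4.png

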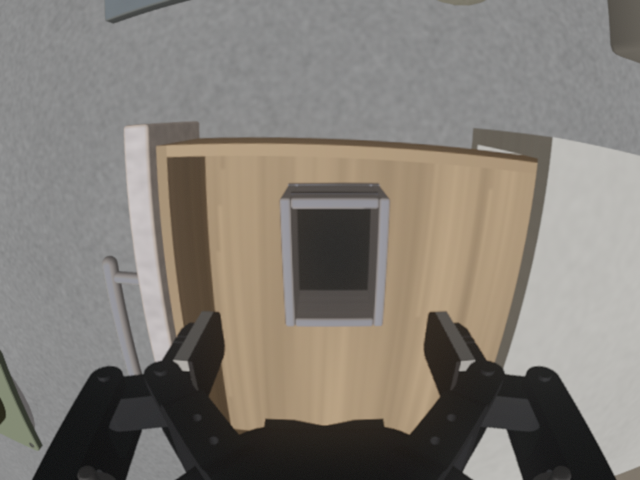

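>>> step_arm:
  plan:
    - [0,0,0,0,0,0,85]
    - [0,0,0,0,0,0,85]

```text
t: 7.9
tool_pos: [0.4974, 0.2884, 0.1424]
tool_rot: [[0.995, 0.097, 0.003], [0.097, -0.995, 0.001], [0.003, -0.001, -1.0]]
force: [1.0, -0.4, 0.6]
width: 0.0849
```

```bash
python3 -c "
from h import *
rows(.4963,.288,.047,5.5,85)
f=grab('wrist')
P=np.array([fish(f,u,v,.072) for u,v in [(284,325),(383,326),(388,196),(281,196)]]);print(P)"
```

```text
t 7.9 pos [0.4974 0.2884 0.1424] yaw 5.55 w 0.0849 F [ 1.0195 -0.3877  0.6238]
shift mm [-1.5  0.3 95.4] turn [-0.05 -0.17  0.05] | 2 rows of [-0.7  0.2 47.7] 1 turns of [-0.05 -0.17  0.05]
[[0.4767 0.2454 0.072 ]
 [0.5393 0.2503 0.072 ]
 [0.5294 0.3332 0.072 ]
 [0.4702 0.3273 0.072 ]]
```

>>> step_arm:
  plan:
    - [-0.5,0,35,0,0,0,85]
    - [-0.5,0,35,0,0,0,85]
    - [0,0,25,0,0,0,85]
    - [0,0,0,0,0,0,85]
    - [0,0,0,0,0,0,50]
    - [0,0,0,0,0,0,50]
    - [0,0,0,0,0,0,50]
    - [0,0,0,0,0,0,50]
  grip_force: 80

```text
t: 8.95
tool_pos: [0.4974, 0.2887, 0.048]
tool_rot: [[0.995, 0.097, 0.004], [0.097, -0.995, 0.002], [0.004, -0.001, -1.0]]
force: [-0.2, -0.1, 7.0]
width: 0.059
```

```bash
python3 -c "
from h import *
rows(.4963,.288,.2,5.5,85)
f=grab('wrist','wrist5')"
```

```text
t 8.95 pos [0.4974 0.2887 0.048 ] yaw 5.54 w 0.059 F [-0.1995 -0.0926  6.9518]
shift mm [  -0.5    0.4 -152. ] turn [-0.08 -0.25  0.04] | 3 rows of [ -0.2   0.1 -50.7] 1 turns of [-0.08 -0.25  0.04]
```

View pics/wrist5.png

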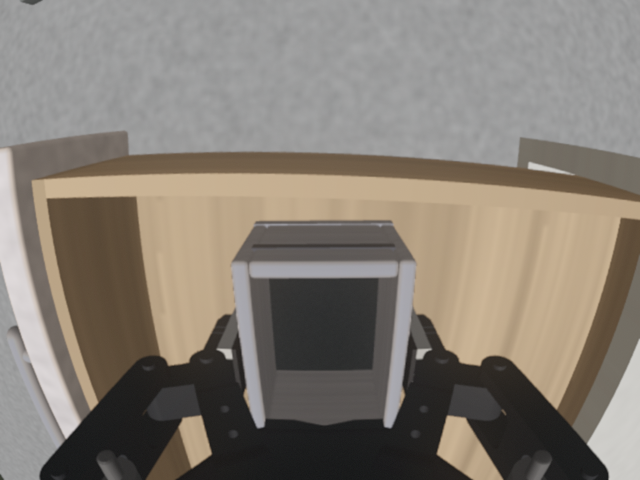

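The wrist picture shows the bucket squarely between the pads, and the width reads 59 mm. I'll lift it.

>>> step_arm:
  plan:
    - [0,0,-10,0,0,0,50]
    - [0,0,-30,0,0,0,50]
    - [0,0,-40,0,0,0,50]
    - [0,0,-40,0,0,0,50]
    - [0,0,-30,0,0,0,50]
    - [0,0,0,0,0,0,50]
    - [0,0,0,0,0,0,50]

```text
t: 9.88
tool_pos: [0.4939, 0.2872, 0.1935]
tool_rot: [[0.995, 0.096, -0.004], [0.096, -0.995, -0.002], [-0.004, 0.001, -1.0]]
force: [-0.7, -0.5, -5.0]
width: 0.0589
```

```bash
python3 - <<'E'
from h import *
yaw=-3.1;a=np.radians(yaw);C=np.array([.4239,-.2158]);ex=np.array([np.cos(a),np.sin(a)]);ey=np.array([-np.sin(a),np.cos(a)])
for y in (.062,-.062):
    t=C+ey*y; print(y,t)
t=C+ey*.062
rows(t[0],t[1],.2,yaw,50)
f=grab('wrist','wrist6')
E
```

```text
0.062 [ 0.4273 -0.1539]
-0.062 [ 0.4205 -0.2777]
t 9.88 pos [0.4939 0.2872 0.1935] yaw 5.54 w 0.0589 F [-0.6567 -0.464  -4.994 ]
shift mm [-108.9  432.7   -5.6] turn [0.08 0.22 8.64] | 9 rows of [-12.1  48.1  -0.6] 1 turns of [0.08 0.22 8.64]
```

View pics/wrist6.png

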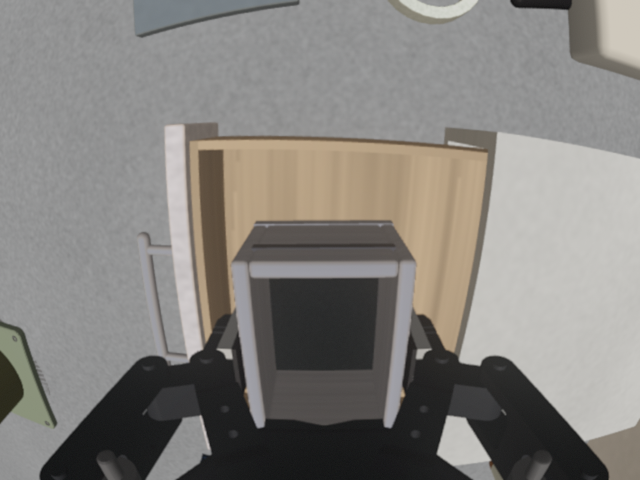

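>>> step_arm:
  plan:
    - [-6,25,0,0,0,0,50]
    - [-12.1,48.1,0,0,0,0,50]
    - [-12.1,48.1,0,0,0,0,50]
    - [-12.1,48.1,0,0,0,0,50]
    - [-12.1,48.1,0,0,0,0,50]
    - [-12.1,48.1,0,0,0,0,50]
    - [-12.1,48.1,0,0,0,0,50]
    - [-12.1,48.1,0,0,0,0,50]
    - [-12.1,48.1,0,0,0,0,50]
    - [-6,23,0,0,0,8.7,50]
    - [0,0,0,0,0,0,50]
    - [0,0,0,0,0,0,50]

```text
t: 11.42
tool_pos: [0.4281, -0.1524, 0.1941]
tool_rot: [[0.999, -0.054, -0.003], [-0.054, -0.999, 0.002], [-0.003, -0.002, -1.0]]
force: [0.2, 0.3, -4.8]
width: 0.0588
```

```bash
python3 - <<'E'
from h import *
rows(.4273,-.1539,.035,-3.1,50)
f=grab('wrist','wrist7')
E
```

```text
t 11.43 pos [ 0.4281 -0.1524  0.1941] yaw -3.1 w 0.0588 F [ 0.2452  0.3127 -4.8203]
shift mm [ -0.2   1.9 159.1] turn [-0.12  0.16 -0.  ] | 4 rows of [-0.1  0.5 39.8] 1 turns of [-0.12  0.16 -0.  ]
```

View pics/wrist7.png

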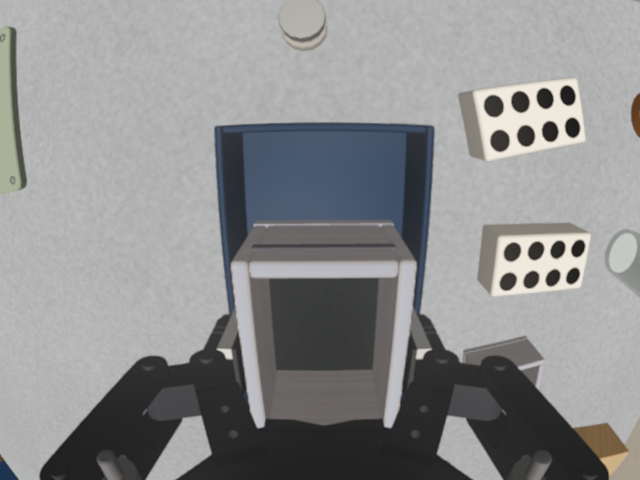

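>>> step_arm:
  plan:
    - [0,0.5,40,0,0,0,50]
    - [0,0.5,45,0,0,0,50]
    - [0,0.5,40,0,0,0,50]
    - [0,0,20,0,0,0,50]
    - [0,0,10,0,0,0,50]
    - [0,0,0,0,0,0,50]
    - [0,0,0,0,0,0,50]

```text
t: 12.35
tool_pos: [0.43, -0.1552, 0.0417]
tool_rot: [[0.999, -0.054, 0.002], [-0.054, -0.999, -0.001], [0.002, 0.001, -1.0]]
force: [0.4, -0.2, -4.7]
width: 0.0589
```

```bash
python3 - <<'E'
from h import *
rows(.4273,-.1539,.033,-3.1,50)
E
```

```text
t 12.35 pos [ 0.43   -0.1552  0.0417] yaw -3.12 w 0.0589 F [ 0.4201 -0.1779 -4.6559]
shift mm [-2.8 -1.2  8.7] turn [ 0.06 -0.13 -0.02] | 1 rows of [-2.8 -1.2  8.7] 1 turns of [ 0.06 -0.13 -0.02]
```

>>> step_arm:
  plan:
    - [-1.5,0,4,0,0,0,50]
    - [-1,0,4,0,0,0,50]
    - [0,0,1,0,0,0,50]
    - [0,0,0,0,0,0,50]

```text
t: 12.85
tool_pos: [0.4261, -0.1548, 0.032]
tool_rot: [[0.998, -0.055, -0.001], [-0.055, -0.998, 0.0], [-0.001, -0.0, -1.0]]
force: [-3.6, 1.6, 3.8]
width: 0.0591
```

>>> step_arm:
  plan:
    - [0,0,0,0,0,0,75]
    - [0,0,0,0,0,0,80]
    - [0,0,0,0,0,0,80]
    - [0,0,-20,0,0,0,80]
    - [0,0,-40,0,0,0,80]
    - [0,0,-45,0,0,0,80]
    - [0,0,-45,0,0,0,85]
    - [0,0,0,0,0,0,85]

```text
t: 13.85
tool_pos: [0.4295, -0.1565, 0.1861]
tool_rot: [[0.998, -0.055, 0.009], [-0.055, -0.998, -0.005], [0.009, 0.005, -1.0]]
force: [0.4, -0.3, -0.2]
width: 0.0853
```

```bash
python3 - <<'E'
from h import *
f=grab('wrist','wrist8')
rows(.616,-.3377,.18,95.5,85)
rows(.616,-.3377,.18,-84.5,85)
E
```

```text
t 13.9 pos [ 0.4278 -0.1555  0.1836] yaw -3.16 w 0.085 F [ 0.6024  0.9858 -0.664 ]
shift mm [197.9 171.5   4.9] turn [  0.32  -0.08 -98.66] | 6 rows of [33.  28.6  0.8] 10 turns of [ 0.03 -0.01 -9.87]
t 13.9 pos [ 0.4278 -0.1555  0.1836] yaw -3.16 w 0.085 F [ 0.6024  0.9858 -0.664 ]
shift mm [197.9 171.5   4.9] turn [-0.07 -0.31 81.34] | 6 rows of [33.  28.6  0.8] 9 turns of [-0.01 -0.03  9.04]
```

View pics/wrist8.png

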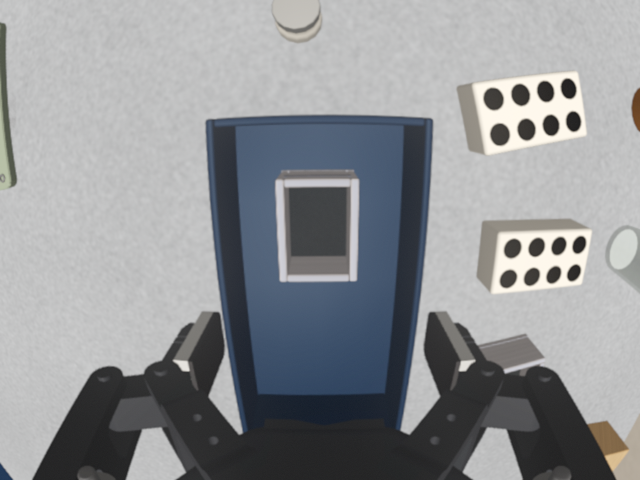

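The wrist picture shows bucket b upright inside the case at about (317,230). Next is bucket c, turning on the way.

>>> step_arm:
  plan:
    - [33,28.6,0,0,0,0,85]
    - [33,28.6,0,0,0,0,85]
    - [33,28.6,0,0,0,0,85]
    - [33,28.6,0,0,0,0,85]
    - [33,28.6,0,0,0,0,85]
    - [33,28.6,0,0,0,0,85]
    - [0,0,0,0,0,9,85]
    - [0,0,0,0,0,9,85]
    - [0,0,0,0,0,9,85]
    - [0,0,0,0,0,9,85]
    - [0,0,0,0,0,9,85]
    - [0,0,0,0,0,9,85]

```text
t: 15.4
tool_pos: [0.6135, -0.3363, 0.1785]
tool_rot: [[0.538, -0.843, -0.004], [-0.843, -0.538, 0.003], [-0.004, 0.002, -1.0]]
force: [-0.2, 0.0, 1.0]
width: 0.085
```

>>> step_arm:
  plan:
    - [0,0,0,0,0,9,85]
    - [0,0,0,0,0,9,85]
    - [0,0,0,0,0,9,85]
    - [0,0,0,0,0,0,85]
    - [0,0,0,0,0,0,85]

```text
t: 16.02
tool_pos: [0.6141, -0.3366, 0.18]
tool_rot: [[0.104, -0.995, -0.002], [-0.995, -0.104, 0.001], [-0.002, 0.002, -1.0]]
force: [0.0, -0.1, 0.6]
width: 0.0849
```

```bash
python3 - <<'E'
from h import *
f=grab('wrist','wrist9')
rows(.616,-.3377,.025,-84.5,85)
f=grab('top','top9'); W=world(f)
def rect(name,u0,u1,v0,v1,z0,z1):
    m=np.zeros(W.shape[:2],bool); m[v0:v1,u0:u1]=True
    m&=(W[...,2]>z0)&(W[...,2]<z1)
    p=W[m]; print(name,len(p), cv2.minAreaRect((p[:,:2]*1000).astype(np.float32)))
rect('b in case',340,445,250,300,.05,.06)
rect('rack l',328,360,195,240,.03,.05)
rect('rack m',370,398,190,235,.03,.05)
E
```

```text
t 16.07 pos [ 0.6142 -0.3367  0.1804] yaw -84.06 w 0.085 F [ 0.0999 -0.4899  0.171 ]
shift mm [  1.3  -1.8 155.4] turn [0.07 0.06 0.44] | 3 rows of [ 0.4 -0.6 51.8] 1 turns of [0.07 0.06 0.44]
b in case 110 ((426.4670715332031, -214.16795349121094), (290.9869079589844, 139.9458770751953), 88.55001831054688)
rack l 605 ((609.7339477539062, -63.16341781616211), (110.93704986572266, 59.91334915161133), 11.294698715209961)
rack m 597 ((632.6026611328125, -197.43603515625), (62.088462829589844, 111.32611083984375), 89.21533966064453)
```

View pics/wrist9.png

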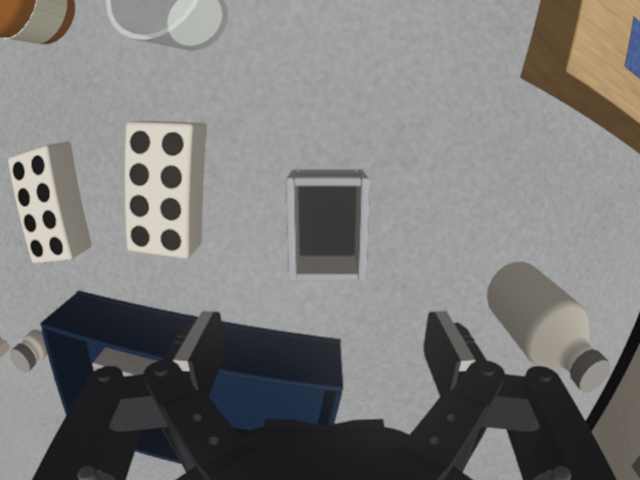

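Bucket c sits at pixel (328,228), clear of the wash bottle at (550,320).

>>> step_arm:
  plan:
    - [1,-1.5,50,0,0,0.4,85]
    - [0,0,50,0,0,0,85]
    - [0,0,40,0,0,0,85]
    - [0,0,13,0,0,0,85]
    - [0,0,0,0,0,0,85]
    - [0,0,0,0,0,0,85]

```text
t: 16.88
tool_pos: [0.618, -0.3391, 0.0314]
tool_rot: [[0.095, -0.995, 0.004], [-0.995, -0.095, -0.003], [0.003, -0.004, -1.0]]
force: [0.5, -0.5, 0.1]
width: 0.085
```

```bash
python3 - <<'E'
from h import *
f=grab('wrist','wrist10')
rows(.616,-.3377,.026,-84.5,85)
E
```

```text
t 16.93 pos [ 0.618  -0.3391  0.0316] yaw -84.55 w 0.0853 F [ 0.2389  0.2661 -0.7333]
shift mm [-1.6  1.9  5.6] turn [-0.22 -0.19 -0.05] | 1 rows of [-1.6  1.9  5.6] 1 turns of [-0.22 -0.19 -0.05]
```

View pics/wrist10.png

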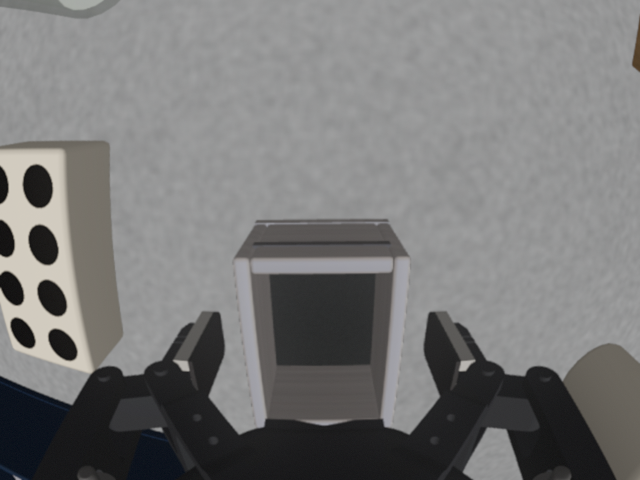

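The bucket is centred between the open fingers. I'll close and lift.

>>> step_arm:
  plan:
    - [-1,1,4,0,0,0,85]
    - [0,0,0,0,0,0,50]
    - [0,0,0,0,0,0,50]
    - [0,0,0,0,0,0,50]
    - [0,0,0,0,0,0,50]
    - [0,0,-10,0,0,0,50]
    - [0,0,-40,0,0,0,50]
    - [0,0,-50,0,0,0,50]
    - [0,0,-50,0,0,0,50]
    - [0,0,-15,0,0,0,50]
    - [0,0,0,0,0,0,50]
    - [0,0,0,0,0,0,50]
  grip_force: 80

```text
t: 18.42
tool_pos: [0.6131, -0.3355, 0.1852]
tool_rot: [[0.095, -0.995, -0.006], [-0.995, -0.095, 0.004], [-0.005, 0.006, -1.0]]
force: [0.7, -0.8, -6.1]
width: 0.0594
```

```bash
python3 - <<'E'
from h import *
f=grab('wrist','wrist11')
rows(.4205,-.2777,.19,-3.1,85)
f=grab('top','top11')
cv2.imwrite('pics/top11c.png',cv2.resize(f['frame'][100:320,190:510],(800,550),interpolation=cv2.INTER_CUBIC)[:,:,::-1])
E
```

```text
t 18.48 pos [ 0.6131 -0.3355  0.1851] yaw -84.57 w 0.0585 F [-0.9127 -0.6091 -6.2978]
shift mm [-75.8 186.3  -3.5] turn [  0.06   0.48 -81.46] | 4 rows of [-19.   46.6  -0.9] 9 turns of [ 0.01  0.05 -9.05]
```

View pics/wrist11.png

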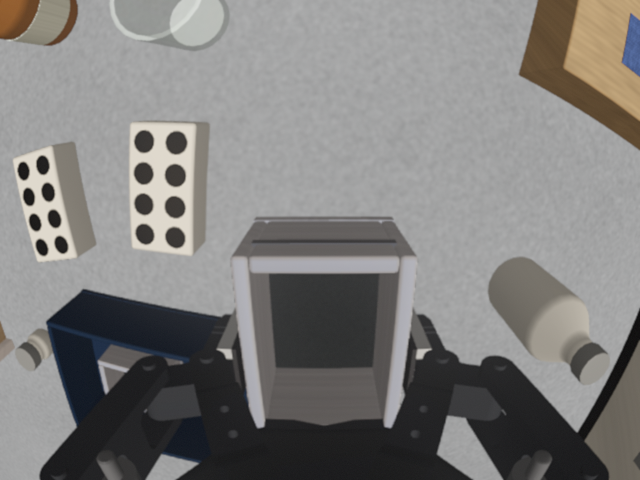

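View pics/top11c.png

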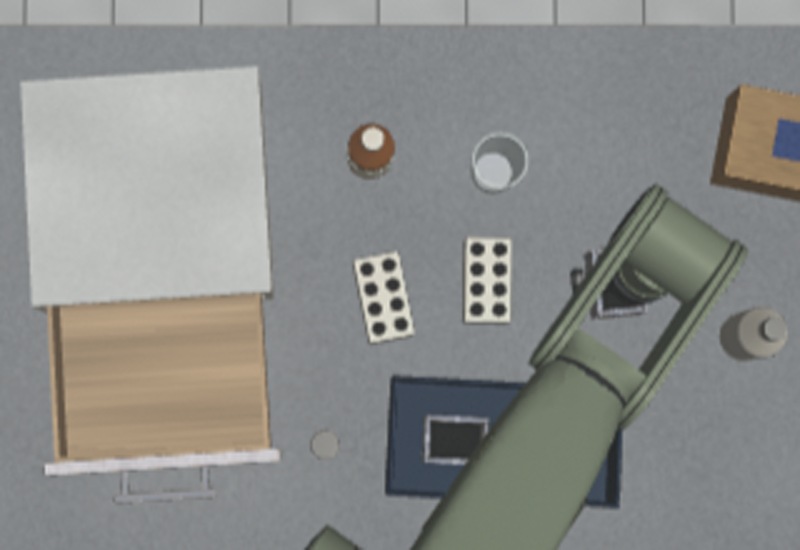

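Bucket c is held, the drawer is empty and bucket b stands in the case at crop (456,439).

>>> step_arm:
  plan:
    - [-10,23,0,0,0,0,50]
    - [-18,45,0,0,0,0,50]
    - [-19,47,0,0,0,0,50]
    - [-19,47,0,0,0,0,50]
    - [-9.8,24.3,-3.5,0,0,0,50]
    - [0,0,0,0,0,-9,50]
    - [0,0,0,0,0,-9,50]
    - [0,0,0,0,0,-9,50]
    - [0,0,0,0,0,-9,50]
    - [0,0,0,0,0,-9,50]
    - [0,0,0,0,0,-9,50]
    - [0,0,0,0,0,-9,50]

```text
t: 20.02
tool_pos: [0.4218, -0.2785, 0.1916]
tool_rot: [[0.932, -0.363, -0.002], [-0.363, -0.932, 0.002], [-0.003, -0.001, -1.0]]
force: [-1.4, -0.1, -6.5]
width: 0.059
```

>>> step_arm:
  plan:
    - [0,0,0,0,0,-9,50]
    - [0,0,0,0,0,-9.3,50]
    - [0,0,0,0,0,0,50]
    - [0,0,0,0,0,0,50]

```text
t: 20.52
tool_pos: [0.4221, -0.2788, 0.1924]
tool_rot: [[0.998, -0.059, -0.001], [-0.059, -0.998, 0.001], [-0.001, -0.001, -1.0]]
force: [0.5, -0.6, -6.9]
width: 0.0589
```

```bash
python3 - <<'E'
from h import *
f=grab('wrist','wrist12')
rows(.4205,-.2777,.032,-3.1,85)
E
```

```text
t 20.57 pos [ 0.4222 -0.2789  0.1926] yaw -3.37 w 0.0586 F [-0.2866  0.3275 -5.0585]
shift mm [ -1.7  -1.  160.6] turn [-0.04  0.04 -0.27] | 4 rows of [-0.4 -0.3 40.1] 1 turns of [-0.04  0.04 -0.27]
```

View pics/wrist12.png

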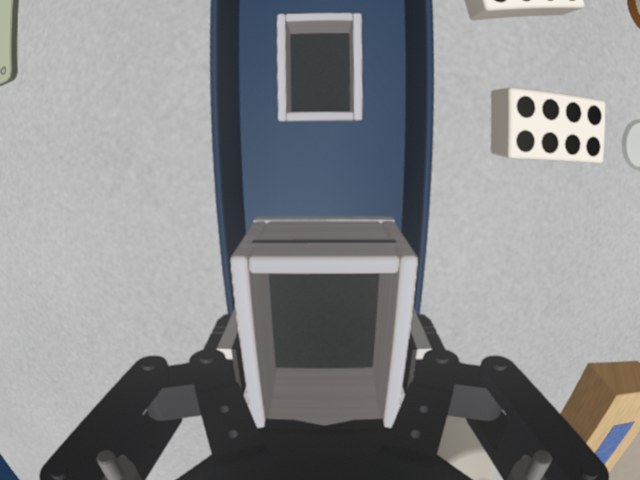

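>>> step_arm:
  plan:
    - [-0.5,-0.5,40,0,0,-0.2,50]
    - [-0.5,-0.5,45,0,0,0,50]
    - [0,0,40,0,0,0,50]
    - [0,0,20,0,0,0,50]
    - [0,0,8,0,0,0,50]
    - [0,0,4,0,0,0,50]
    - [0,0,0,0,0,0,50]
    - [0,0,0,0,0,0,50]

```text
t: 21.58
tool_pos: [0.4223, -0.2788, 0.0372]
tool_rot: [[0.999, -0.054, 0.002], [-0.054, -0.999, -0.002], [0.002, 0.002, -1.0]]
force: [-0.2, 0.3, -6.4]
width: 0.059
```

```bash
python3 - <<'E'
from h import *
rows(.4205,-.2777,.032,-3.1,85)
E
```

```text
t 21.57 pos [ 0.4223 -0.2788  0.0372] yaw -3.07 w 0.059 F [-0.2359  0.2933 -6.4453]
shift mm [-1.9 -1.   5.2] turn [ 0.09 -0.1   0.03] | 1 rows of [-1.9 -1.   5.2] 1 turns of [ 0.09 -0.1   0.03]
```

>>> step_arm:
  plan:
    - [-1,0,3,0,0,0,50]
    - [0,0,2.5,0,0,0,50]
    - [0,0,0.5,0,0,0,50]
    - [0,0,0,0,0,0,50]

```text
t: 22.08
tool_pos: [0.4206, -0.2782, 0.0315]
tool_rot: [[0.999, -0.053, -0.0], [-0.053, -0.999, -0.0], [-0.0, 0.0, -1.0]]
force: [-3.6, 2.6, 6.0]
width: 0.0588
```

Contact with the case floor (force +6 N in z). Release and rise.

>>> step_arm:
  plan:
    - [0,0,0,0,0,0,75]
    - [0,0,0,0,0,0,80]
    - [0,0,0,0,0,0,80]
    - [0,0,-20,0,0,0,80]
    - [0,0,-45,0,0,0,80]
    - [0,0,-50,0,0,0,80]
    - [0,0,-50,0,0,0,85]
    - [0,0,0,0,0,0,85]
    - [0,0,0,0,0,0,85]

```text
t: 23.2
tool_pos: [0.4203, -0.2778, 0.1948]
tool_rot: [[0.999, -0.053, -0.0], [-0.053, -0.999, 0.0], [-0.0, -0.0, -1.0]]
force: [0.0, 0.1, -0.2]
width: 0.0851
```

```bash
python3 - <<'E'
from h import *
f=grab('wrist','wrist13')
rows(.63,-.198,.2,-90,85)
f=grab('top','top13'); W=world(f)
cv2.imwrite('pics/top13c.png',cv2.resize(f['frame'][100:320,190:510],(800,550),interpolation=cv2.INTER_CUBIC)[:,:,::-1])
def rect(name,u0,u1,v0,v1,z0,z1):
    m=np.zeros(W.shape[:2],bool); m[v0:v1,u0:u1]=True
    m&=(W[...,2]>z0)&(W[...,2]<z1)
    p=W[m]; print(name,len(p), cv2.minAreaRect((p[:,:2]*1000).astype(np.float32)))
rect('rack l',328,360,195,240,.03,.05)
rect('rack m',370,398,190,235,.03,.05)
E
```

```text
t 23.25 pos [ 0.4198 -0.2773  0.1938] yaw -3.06 w 0.085 F [-0.2495  0.9902  0.4585]
shift mm [205.6 -90.5  -6.5] turn [ 0.01  0.16 86.94] | 5 rows of [ 41.1 -18.1  -1.3] 9 turns of [0.   0.02 9.66]
rack l 584 ((609.4114990234375, -63.35667037963867), (109.38860321044922, 60.323585510253906), 11.097442626953125)
rack m 592 ((632.5532836914062, -198.4542999267578), (61.09294509887695, 110.62649536132812), 88.67495727539062)
```

View pics/wrist13.png

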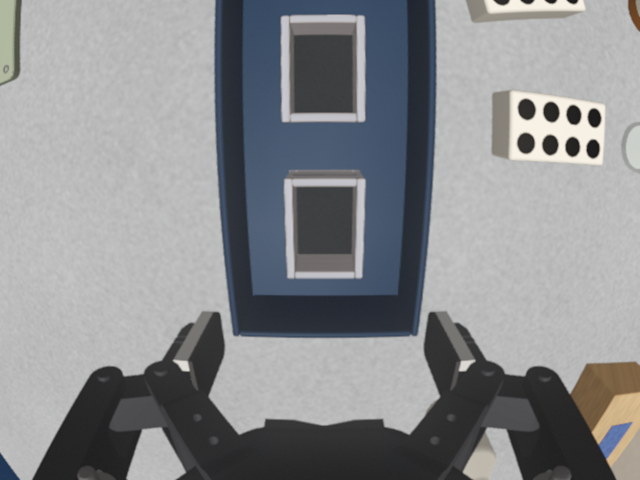

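View pics/top13c.png

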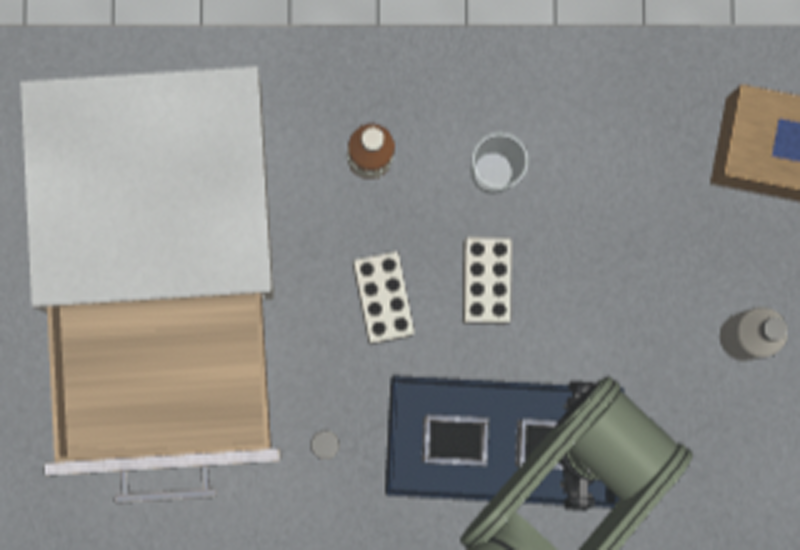

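Both buckets are upright in the case, at wrist pixels (323,70) and (325,230). The blocks have not moved. Next is the middle block.

>>> step_arm:
  plan:
    - [41.4,-17.8,0,0,0,0,85]
    - [41.4,-17.8,0,0,0,0,85]
    - [41.4,-17.8,0,0,0,0,85]
    - [41.4,-17.8,0,0,0,0,85]
    - [41.4,-17.8,0,0,0,8,85]
    - [0,0,0,0,0,10,85]
    - [0,0,0,0,0,10,85]
    - [0,0,0,0,0,10,85]
    - [0,0,0,0,0,10,85]
    - [0,0,0,0,0,10,85]
    - [0,0,0,0,0,10,85]
    - [0,0,0,0,0,10,85]

```text
t: 24.8
tool_pos: [0.6309, -0.1997, 0.1923]
tool_rot: [[0.15, -0.989, -0.004], [-0.989, -0.15, 0.002], [-0.003, 0.004, -1.0]]
force: [-0.5, 0.2, 0.4]
width: 0.0849
```

>>> step_arm:
  plan:
    - [0,0,0,0,0,10,85]
    - [0,0,0,0,0,0,85]
    - [0,0,0,0,0,0,85]

```text
t: 25.18
tool_pos: [0.6314, -0.2, 0.1937]
tool_rot: [[-0.016, -1.0, -0.002], [-1.0, 0.016, 0.001], [-0.001, 0.002, -1.0]]
force: [-0.3, -0.1, 0.2]
width: 0.085
```

```bash
python3 - <<'E'
from h import *
f=grab('wrist','wrist14')
rows(.6324,-.198,.02,-91,85)
E
```

```text
t 25.23 pos [ 0.6316 -0.2     0.1941] yaw -90.95 w 0.0852 F [-0.2319 -0.23   -0.3355]
shift mm [ -1.9  -1.  174.1] turn [0.09 0.04 0.05] | 4 rows of [-0.5 -0.3 43.5] 1 turns of [0.09 0.04 0.05]
```

View pics/wrist14.png

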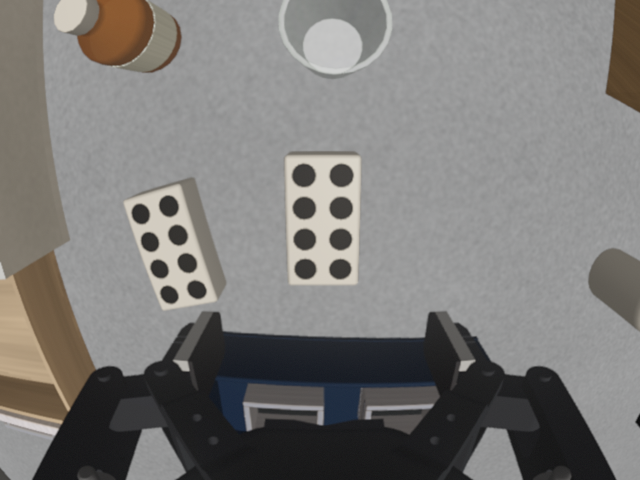

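>>> step_arm:
  plan:
    - [-1,-0.5,45,0,0,0,85]
    - [-1,0,45,0,0,0,85]
    - [0,0,45,0,0,0,85]
    - [0,0,30,0,0,0,85]
    - [0,0,6,0,0,0,85]
    - [0,0,0,0,0,0,85]
    - [0,0,0,0,0,0,85]

```text
t: 26.1
tool_pos: [0.6342, -0.199, 0.0263]
tool_rot: [[-0.018, -1.0, 0.004], [-1.0, 0.018, -0.002], [0.002, -0.004, -1.0]]
force: [-0.1, -0.1, -0.7]
width: 0.0851
```

```bash
python3 - <<'E'
from h import *
f=grab('wrist','wrist15')
rows(.6324,-.198,.02,-91,85)
E
```

```text
t 26.15 pos [ 0.6342 -0.199   0.0264] yaw -91.05 w 0.085 F [-0.5098  0.5758  1.0785]
shift mm [-1.   1.8  6.4] turn [-0.21 -0.09 -0.05] | 1 rows of [-1.   1.8  6.4] 1 turns of [-0.21 -0.09 -0.05]
```

View pics/wrist15.png

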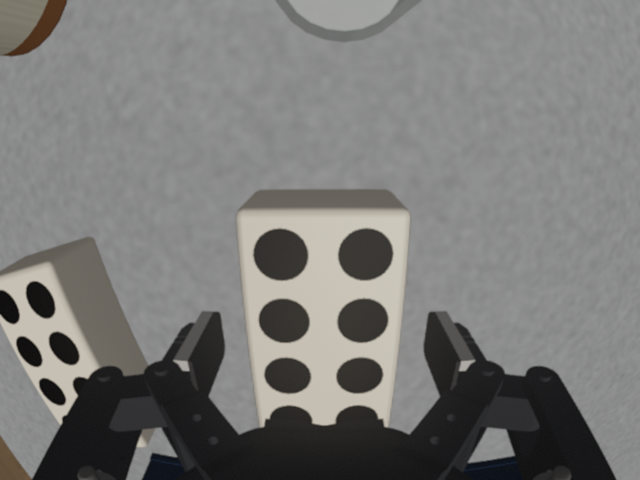

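>>> step_arm:
  plan:
    - [-0.5,0.5,4,0,0,0,85]
    - [0,0,0,0,0,0,50]
    - [0,0,0,0,0,0,50]
    - [0,0,0,0,0,0,50]
    - [0,0,0,0,0,0,50]
    - [0,0,-10,0,0,0,50]
    - [0,0,-45,0,0,0,50]
    - [0,0,-50,0,0,0,50]
    - [0,0,-50,0,0,0,50]
    - [0,0,-15,0,0,0,50]
    - [0,0,0,0,0,0,50]
    - [0,0,0,0,0,0,50]
  grip_force: 30

```text
t: 27.65
tool_pos: [0.6304, -0.197, 0.1871]
tool_rot: [[-0.019, -1.0, -0.005], [-1.0, 0.019, 0.002], [-0.002, 0.005, -1.0]]
force: [0.3, -0.0, -0.3]
width: 0.0596
```

```bash
python3 - <<'E'
from h import *
f=grab('wrist','wrist16')
a=np.radians(-3.1);C=np.array([.4239,-.2158]);ey=np.array([-np.sin(a),np.cos(a)])
for y in (.066,-.066): print(C+ey*y)
t=C-ey*.066
rows(t[0],t[1],.19,-93.1,85)
E
```

```text
[ 0.4275 -0.1499]
[ 0.4203 -0.2817]
t 27.7 pos [ 0.6303 -0.197   0.1868] yaw -91.07 w 0.0594 F [ 1.0374  0.4088 -1.5363]
shift mm [ 88.6 208.4  -2.3] turn [0.3  0.13 2.03] | 5 rows of [17.7 41.7 -0.5] 1 turns of [0.3  0.13 2.03]
```

View pics/wrist16.png

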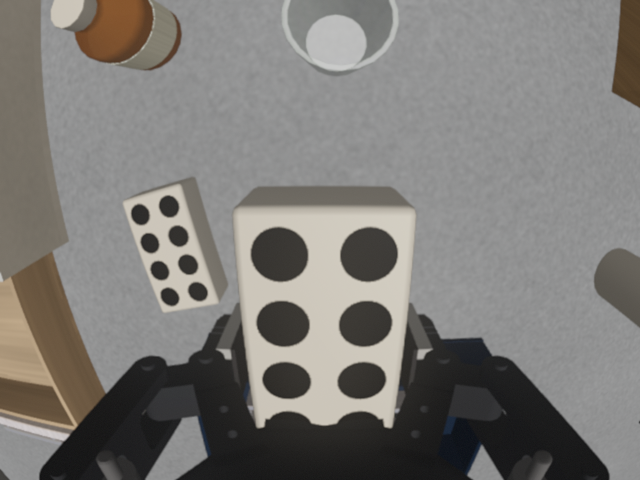

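>>> step_arm:
  plan:
    - [9,20,0,0,0,0,50]
    - [17.7,41.7,0,0,0,0,50]
    - [17.7,41.7,0,0,0,0,50]
    - [17.7,41.7,0,0,0,0,50]
    - [17.7,41.7,0,0,0,0,50]
    - [8.8,21.6,0,0,0,2,50]
    - [0,0,0,0,0,0,50]
    - [0,0,0,0,0,0,50]
    - [0,0,0,0,0,0,50]

```text
t: 28.82
tool_pos: [0.4227, -0.282, 0.1897]
tool_rot: [[-0.052, -0.999, -0.0], [-0.999, 0.052, 0.001], [-0.001, 0.0, -1.0]]
force: [-0.2, 0.4, -0.7]
width: 0.0597
```

```bash
python3 - <<'E'
from h import *
f=grab('wrist','wrist17')
rows(.4203,-.2817,.077,-93.1,85)
E
```

```text
t 28.88 pos [ 0.4227 -0.282   0.1897] yaw -92.98 w 0.0599 F [0.4272 0.8123 0.0786]
shift mm [ -0.1   2.4 112.7] turn [0.02 0.03 0.12] | 3 rows of [-0.   0.8 37.6] 1 turns of [0.02 0.03 0.12]
```

View pics/wrist17.png

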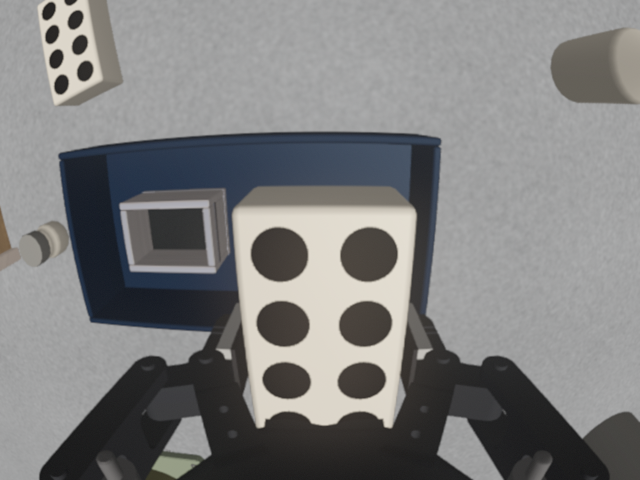

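>>> step_arm:
  plan:
    - [0,1.5,30,0,0,0,50]
    - [0,0,40,0,0,0,50]
    - [0,0,25,0,0,0,50]
    - [0,0,8,0,0,0,50]
    - [0,0,0,0,0,0,50]
    - [0,0,0,0,0,0,50]

```text
t: 29.62
tool_pos: [0.4216, -0.2832, 0.0885]
tool_rot: [[-0.053, -0.999, 0.002], [-0.999, 0.053, -0.002], [0.002, -0.002, -1.0]]
force: [0.2, -0.7, -0.7]
width: 0.0598
```

```bash
python3 - <<'E'
from h import *
f=grab('wrist','wrist18')
rows(.4203,-.2817,.077,-93.1,85)
E
```

```text
t 29.68 pos [ 0.4216 -0.2832  0.0885] yaw -93.05 w 0.0595 F [-0.3971  0.2601 -0.1908]
shift mm [-1.5  1.4 11.5] turn [-0.13 -0.11  0.05] | 1 rows of [-1.5  1.4 11.5] 1 turns of [-0.13 -0.11  0.05]
```

View pics/wrist18.png

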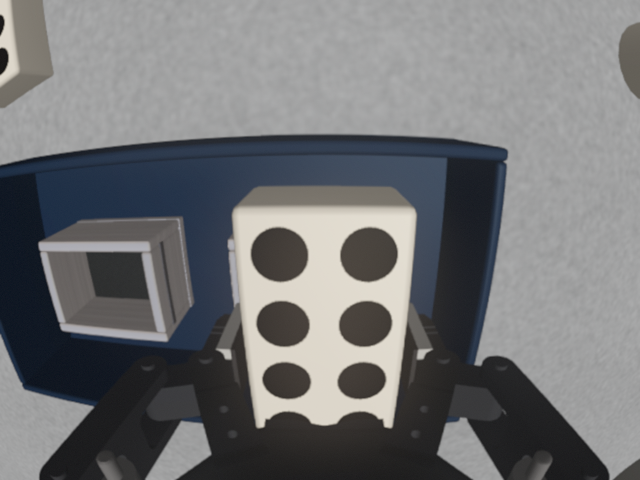

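>>> step_arm:
  plan:
    - [0,0,5,0,0,0,50]
    - [0,0,3.5,0,0,0,50]
    - [0,0,2,0,0,0,50]
    - [0,0,0,0,0,0,50]

```text
t: 30.18
tool_pos: [0.4205, -0.2824, 0.0765]
tool_rot: [[-0.053, -0.999, -0.0], [-0.999, 0.053, 0.0], [-0.0, 0.0, -1.0]]
force: [-0.5, -0.3, -0.4]
width: 0.0595
```

>>> step_arm:
  plan:
    - [0,0,1,0,0,0,50]
    - [0,0,0,0,0,0,50]

```text
t: 30.42
tool_pos: [0.4206, -0.2824, 0.0762]
tool_rot: [[-0.053, -0.999, -0.0], [-0.999, 0.053, -0.0], [0.0, 0.0, -1.0]]
force: [-2.1, 0.4, 5.1]
width: 0.0593
```

>>> step_arm:
  plan:
    - [0,0,0,0,0,0,75]
    - [0,0,0,0,0,0,80]
    - [0,0,0,0,0,0,80]
    - [0,0,-15,0,0,0,80]
    - [0,0,-40,0,0,0,80]
    - [0,0,-55,0,0,0,85]
    - [0,0,0,0,0,0,85]
    - [0,0,0,0,0,0,85]

```text
t: 31.42
tool_pos: [0.4206, -0.2824, 0.1863]
tool_rot: [[-0.053, -0.999, 0.001], [-0.999, 0.053, -0.001], [0.001, -0.001, -1.0]]
force: [0.7, 0.0, -0.1]
width: 0.0853
```

```bash
python3 - <<'E'
from h import *
f=grab('wrist','wrist19')
rows(.6095,-.0633,.19,-78.8,85)
f=grab('top','top19'); W=world(f)
cv2.imwrite('pics/top19c.png',cv2.resize(f['frame'][100:320,190:510],(800,550),interpolation=cv2.INTER_CUBIC)[:,:,::-1])
def rect(name,u0,u1,v0,v1,z0,z1):
    m=np.zeros(W.shape[:2],bool); m[v0:v1,u0:u1]=True
    m&=(W[...,2]>z0)&(W[...,2]<z1)
    p=W[m]; print(name,len(p), cv2.minAreaRect((p[:,:2]*1000).astype(np.float32)))
rect('rack l',328,368,190,245,.03,.05)
E
```

```text
t 31.48 pos [ 0.42   -0.2818  0.185 ] yaw -93.06 w 0.0849 F [-0.1857  0.7508 -0.6   ]
shift mm [-228.3 -177.6   -4.9] turn [  0.05   0.06 -14.26] | 6 rows of [-38.1 -29.6  -0.8] 2 turns of [ 0.03  0.03 -7.13]
rack l 593 ((609.810791015625, -63.479652404785156), (109.79336547851562, 60.6119499206543), 11.257184982299805)
```

View pics/wrist19.png

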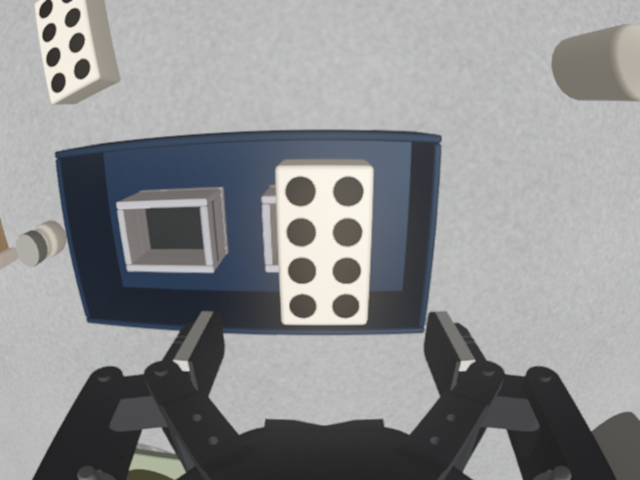

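View pics/top19c.png

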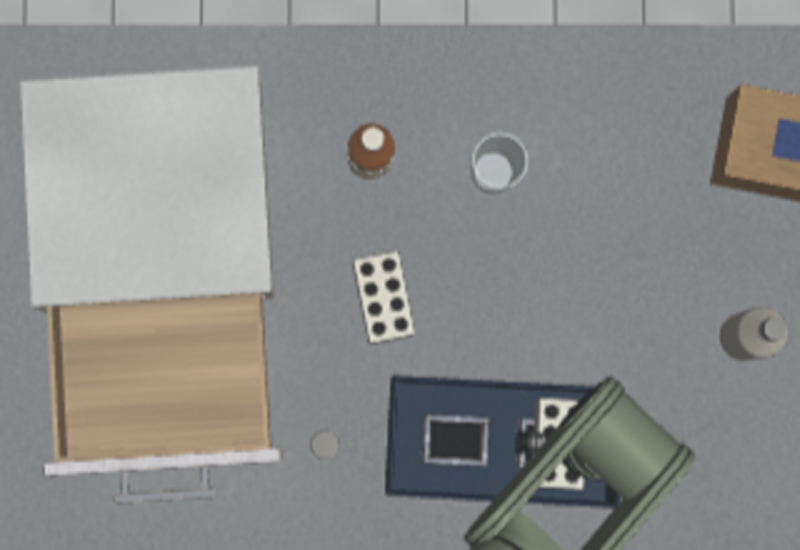

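Block m lies level on its bucket at (324,240), and rack l is unmoved. Go to rack l.

>>> step_arm:
  plan:
    - [-38.1,-29.6,0,0,0,0,85]
    - [-38.1,-29.6,0,0,0,0,85]
    - [-38.1,-29.6,0,0,0,0,85]
    - [-38.1,-29.6,0,0,0,0,85]
    - [-38.1,-29.6,0,0,0,0,85]
    - [-38.1,-29.6,0,0,0,-7.1,85]
    - [0,0,0,0,0,-7.1,85]
    - [0,0,0,0,0,0,85]
    - [0,0,0,0,0,0,85]

```text
t: 32.65
tool_pos: [0.6092, -0.0638, 0.1843]
tool_rot: [[0.191, -0.982, -0.002], [-0.982, -0.191, 0.0], [-0.001, 0.002, -1.0]]
force: [0.4, 0.3, -0.2]
width: 0.0848
```

```bash
python3 - <<'E'
from h import *
f=grab('wrist','wrist20')
rows(.6096,-.0634,.021,-78.8,85)
E
```

```text
t 32.7 pos [ 0.6093 -0.064   0.1847] yaw -78.99 w 0.0851 F [-0.2778  0.4746 -0.2154]
shift mm [ -0.5  -0.6 163.7] turn [ 0.09  0.04 -0.19] | 4 rows of [-0.1 -0.2 40.9] 1 turns of [ 0.09  0.04 -0.19]
```

View pics/wrist20.png

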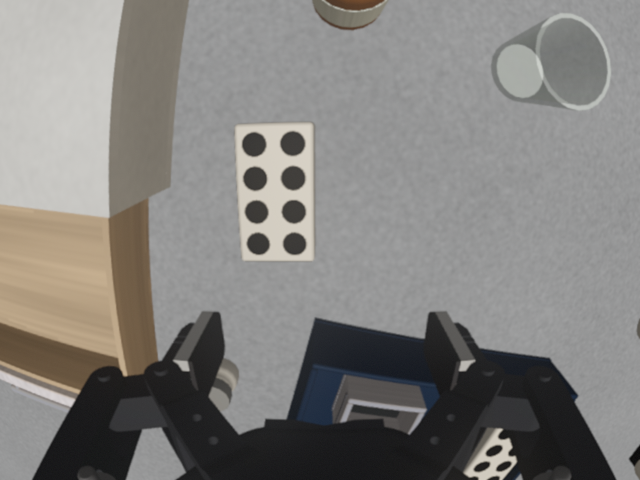

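The block now appears at (276,192), not centred, so it has been knocked. I'll measure it again.

```bash
python3 - <<'E'
from h import *
f=load('wrist')
P=np.array([fish(f,u,v,.04) for u,v in [(235,125),(314,123),(314,260),(243,261)]]);print(P,P.mean(0))
for a,b in((0,3),(1,2)):
    d=P[a]-P[b];print(np.degrees(np.arctan2(d[1],d[0])))
f=grab('top','top20');W=world(f)
cv2.imwrite('pics/top20c.png',cv2.resize(f['frame'][100:320,190:510],(800,550),interpolation=cv2.INTER_CUBIC)[:,:,::-1])
m=np.zeros((480,640),bool);m[180:245,305:372]=True;m&=(W[...,2]>.03)&(W[...,2]<.046)
print(cv2.minAreaRect((W[m][:,:2]*1000).astype(np.float32)))
E
```

```text
[[ 0.6764  0.0162  0.04  ]
 [ 0.6874 -0.0415  0.04  ]
 [ 0.5827 -0.0611  0.04  ]
 [ 0.5706 -0.0048  0.04  ]] [ 0.6293 -0.0228  0.04  ]
11.234791338378177
10.62939466471897
((627.6846923828125, -20.928497314453125), (110.78173065185547, 59.46478271484375), 11.008326530456543)
```

View pics/top20c.png

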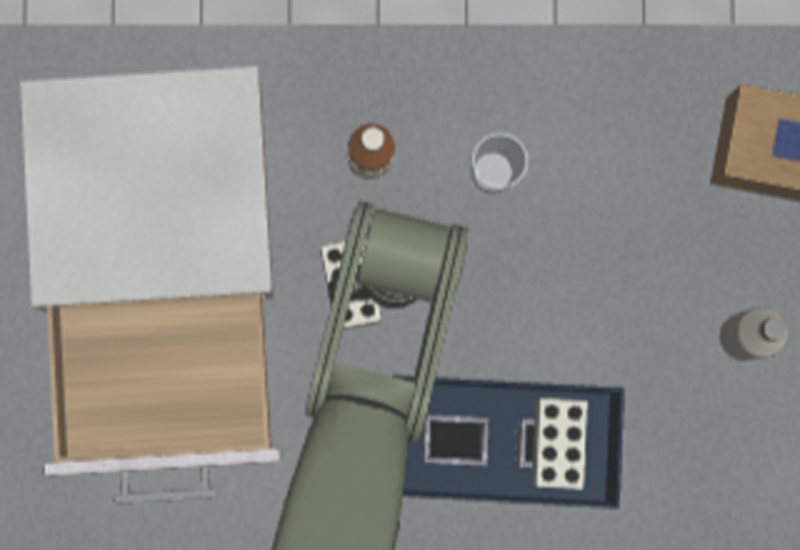

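```bash
python3 - <<'E'
from h import *
rows(.618,-.0232,.021,-79,85)
f=load('top');W=world(f)
m=np.zeros((480,640),bool);m[140:180,325:355]=True;m&=(W[...,2]>.03)
print(W[m].min(0),W[m].max(0))
E
```

```text
t 32.75 pos [ 0.6095 -0.0641  0.185 ] yaw -78.99 w 0.0848 F [-0.2908  0.5677  0.1381]
shift mm [-38.5 -16.3 164. ] turn [0.06 0.03 0.01] | 4 rows of [-9.6 -4.1 41. ] 1 turns of [0.06 0.03 0.01]
[ 0.7683 -0.0755  0.0302] [ 0.8269 -0.017   0.1421]
```

>>> step_arm:
  plan:
    - [-38.5,-16.3,0,0,0,0,85]
    - [0,0,0,0,0,0,85]
    - [0,0,40,0,0,0,85]
    - [0,0,40,0,0,0,85]
    - [0,0,10,0,0,0,85]
    - [0,0,0,0,0,0,85]
    - [0,0,0,0,0,0,85]

```text
t: 33.62
tool_pos: [0.6203, -0.0233, 0.0978]
tool_rot: [[0.193, -0.981, 0.004], [-0.981, -0.193, -0.001], [0.001, -0.004, -1.0]]
force: [0.1, 0.6, -0.6]
width: 0.085
```

```bash
python3 - <<'E'
from h import *
f=grab('wrist','wrist21')
rows(.618,-.0232,.021,-79,85)
E
```

```text
t 33.67 pos [ 0.6204 -0.0232  0.0979] yaw -78.88 w 0.0852 F [-0.47   -0.0104  0.7494]
shift mm [-0.6  2.6 76.9] turn [-0.22 -0.09  0.12] | 2 rows of [-0.3  1.3 38.5] 1 turns of [-0.22 -0.09  0.12]
```

View pics/wrist21.png

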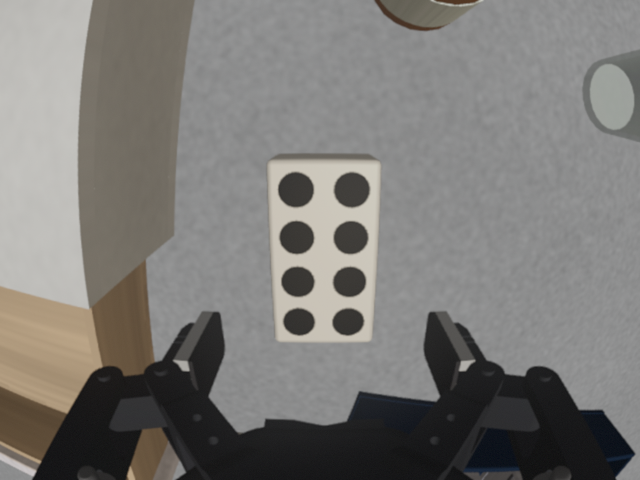

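>>> step_arm:
  plan:
    - [0,1,35,0,0,0,85]
    - [0,0,30,0,0,0,85]
    - [0,0,9,0,0,0,85]
    - [0,0,0,0,0,0,85]
    - [0,0,0,0,0,0,50]
    - [0,0,0,0,0,0,50]
    - [0,0,0,0,0,0,50]
    - [0,0,0,0,0,0,50]

```text
t: 34.67
tool_pos: [0.6194, -0.0231, 0.0236]
tool_rot: [[0.193, -0.981, 0.004], [-0.981, -0.193, -0.001], [0.001, -0.003, -1.0]]
force: [-0.8, -0.0, 6.4]
width: 0.0593
```

```bash
python3 - <<'E'
from h import *
f=grab('wrist','wrist22')
rows(.618,-.0232,.021,-79,85)
E
```

```text
t 34.73 pos [ 0.6194 -0.0231  0.0236] yaw -78.86 w 0.059 F [ 0.2311 -0.3495  5.7349]
shift mm [-0.2  1.4  2.6] turn [-0.2  -0.07  0.14] | 1 rows of [-0.2  1.4  2.6] 1 turns of [-0.2  -0.07  0.14]
```

View pics/wrist22.png

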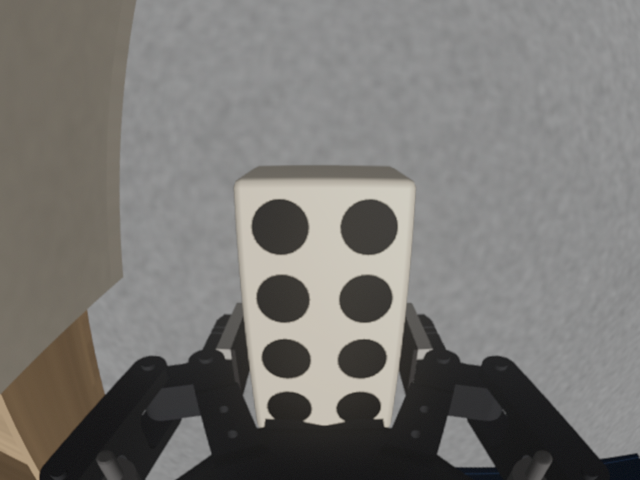

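>>> step_arm:
  plan:
    - [0,0,-10,0,0,0,50]
    - [0,0,-40,0,0,0,50]
    - [0,0,-50,0,0,0,50]
    - [0,0,-50,0,0,0,50]
    - [0,0,-15,0,0,0,50]
    - [0,0,0,0,0,0,50]
    - [0,0,0,0,0,0,50]

```text
t: 35.6
tool_pos: [0.6159, -0.0225, 0.1838]
tool_rot: [[0.193, -0.981, -0.005], [-0.981, -0.193, 0.001], [-0.002, 0.005, -1.0]]
force: [-0.9, -0.1, -1.4]
width: 0.0594
```

```bash
python3 - <<'E'
from h import *
rows(.4185,-.1494,.188,-93.1,85)
E
```

```text
t 35.6 pos [ 0.6159 -0.0225  0.1838] yaw -78.86 w 0.0594 F [-0.9353 -0.0714 -1.4365]
shift mm [ 86.3 218.2  -3.3] turn [ 0.28  0.07 14.24] | 5 rows of [17.3 43.6 -0.7] 2 turns of [0.14 0.04 7.12]
```

>>> step_arm:
  plan:
    - [9,22,0,0,0,0,50]
    - [17,44,0,0,0,0,50]
    - [17.3,43.6,0,0,0,0,50]
    - [17.3,43.6,0,0,0,0,50]
    - [17.3,43.6,0,0,0,0,50]
    - [8.4,21.4,0,0,0,7.1,50]
    - [0,0,0,0,0,7.1,50]
    - [0,0,0,0,0,0,50]
    - [0,0,0,0,0,0,50]
    - [0,0,0,0,0,0,50]

```text
t: 36.85
tool_pos: [0.4202, -0.1493, 0.186]
tool_rot: [[-0.052, -0.999, -0.001], [-0.999, 0.052, 0.001], [-0.001, 0.001, -1.0]]
force: [0.1, 0.5, -1.1]
width: 0.0591
```

```bash
python3 - <<'E'
from h import *
f=grab('wrist','wrist23')
rows(.4185,-.1494,.078,-93.1,85)
E
```

```text
t 36.9 pos [ 0.4203 -0.1494  0.1862] yaw -92.99 w 0.0596 F [ 0.4175  0.0232 -1.2764]
shift mm [  0.2   1.7 108.2] turn [0.04 0.02 0.11] | 3 rows of [ 0.1  0.6 36.1] 1 turns of [0.04 0.02 0.11]
```

View pics/wrist23.png

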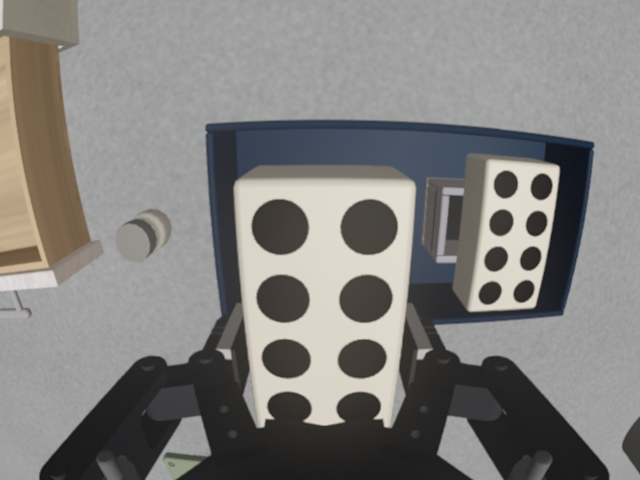

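>>> step_arm:
  plan:
    - [0,1,30,0,0,0,50]
    - [0,0,40,0,0,0,50]
    - [0,0,22,0,0,0,50]
    - [0,0,6,0,0,0,50]
    - [0,0,0,0,0,0,50]
    - [0,0,0,0,0,0,50]

```text
t: 37.65
tool_pos: [0.4204, -0.1502, 0.0898]
tool_rot: [[-0.053, -0.999, 0.002], [-0.999, 0.053, -0.001], [0.001, -0.002, -1.0]]
force: [-0.3, -0.4, -0.9]
width: 0.0596
```

```bash
python3 - <<'E'
from h import *
rows(.4185,-.1494,.0795,-93.1,85)
E
```

```text
t 37.65 pos [ 0.4204 -0.1502  0.0898] yaw -93.04 w 0.0596 F [-0.2964 -0.4252 -0.9358]
shift mm [-0.7  1.9 10.3] turn [-0.14 -0.07  0.06] | 1 rows of [-0.7  1.9 10.3] 1 turns of [-0.14 -0.07  0.06]
```

>>> step_arm:
  plan:
    - [0,0,4,0,0,0,50]
    - [0,0,3,0,0,0,50]
    - [0,0,1.5,0,0,0,50]
    - [0,0,0,0,0,0,50]
    - [0,0,0,0,0,0,50]

```text
t: 38.28
tool_pos: [0.4193, -0.1496, 0.0801]
tool_rot: [[-0.053, -0.999, 0.0], [-0.999, 0.053, -0.0], [0.0, -0.0, -1.0]]
force: [0.7, 0.8, -0.3]
width: 0.0593
```

>>> step_arm:
  plan:
    - [0,0,1.5,0,0,0,50]
    - [0,0,0,0,0,0,50]

```text
t: 38.52
tool_pos: [0.4195, -0.1498, 0.0796]
tool_rot: [[-0.053, -0.999, 0.0], [-0.999, 0.053, -0.0], [0.0, -0.0, -1.0]]
force: [-3.3, 1.6, 6.8]
width: 0.0595
```

Contact on the bucket. Release and rise.

>>> step_arm:
  plan:
    - [0,0,0,0,0,0,75]
    - [0,0,0,0,0,0,80]
    - [0,0,0,0,0,0,80]
    - [0,0,-15,0,0,0,80]
    - [0,0,-40,0,0,0,80]
    - [0,0,-55,0,0,0,60]
    - [0,0,0,0,0,0,40]
    - [0,0,0,0,0,0,24]

```text
t: 39.52
tool_pos: [0.4193, -0.1496, 0.1892]
tool_rot: [[-0.053, -0.999, 0.001], [-0.999, 0.053, -0.001], [0.0, -0.001, -1.0]]
force: [-0.5, -0.1, -0.4]
width: 0.0256
```

```bash
python3 - <<'E'
from h import *
f=grab('wrist','wrist24')
# handle from the top
f=grab('top');W=world(f)
m=np.zeros((480,640),bool);m[280:310,225:285]=True;m&=(W[...,2]>.05)&(W[...,2]<.085)
p=W[m]
for y in np.arange(.15,.28,.01):
    q=p[abs(p[:,1]-y)<.004]
    if len(q): print(round(y,3),q[:,0].min(),q[:,0].max())
rows(.3545,.2165,.19,3.5,24)
E
```

```text
0.15 0.35600573180393374 0.41243860435898805
0.16 0.3561099212174039 0.4124112051205084
0.17 0.3556590025175495 0.41242953083361505
0.18 0.35240423358569806 0.3623038389446608
0.19 0.3526778553740423 0.3998936383775425
0.2 0.35271999490623196 0.4123577232490474
0.21 0.35231231365510535 0.4091934838831323
0.22 0.3526023426546876 0.40922196819182205
0.23 0.34921536787517615 0.4060745281385639
0.24 0.34951323894045794 0.4091591624575385
0.25 0.3489861473327572 0.4091482365075158
0.26 0.34924560001931604 0.40602681984588795
0.27 0.34958030578651106 0.4060186655625136
0.28 0.4028322440384193 0.4028322440384193
t 39.62 pos [ 0.4182 -0.149   0.1874] yaw -93.06 w 0.0237 F [ 0.4115 -0.4285  0.5115]
shift mm [-361.6   83.2   -1.9] turn [  0.04   0.17 -96.56] | 8 rows of [-45.2  10.4  -0.2] 10 turns of [ 0.    0.02 -9.66]
```

View pics/wrist24.png

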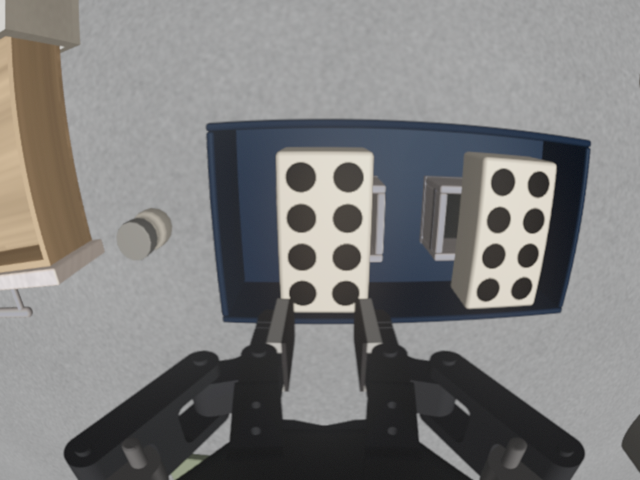

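The wrist picture shows both blocks level on their buckets, at (325,230) and (507,230). To shut the drawer I'll bring the closed fingers in front of the bar and push.

```bash
python3 - <<'E'
from h import *
rows(.326,.216,.19,3.5,0)
E
```

```text
t 39.62 pos [ 0.4182 -0.149   0.1874] yaw -93.06 w 0.0237 F [ 0.4115 -0.4285  0.5115]
shift mm [-359.6  111.6   -1.9] turn [  0.04   0.17 -96.56] | 8 rows of [-44.9  14.   -0.2] 10 turns of [ 0.    0.02 -9.66]
```

>>> step_arm:
  plan:
    - [-40,12.4,0,0,0,0,0]
    - [-40,12.4,0,0,0,0,0]
    - [-40,12.4,0,0,0,0,0]
    - [-40,12.4,0,0,0,0,0]
    - [-40,12.4,0,0,0,0,0]
    - [-40,12.4,0,0,0,0,0]
    - [-40,12.4,0,0,0,0,0]
    - [-40,12.4,0,0,0,0,0]
    - [-39.6,12.4,0,0,0,0,0]
    - [0,0,0,0,0,-9.7,0]
    - [0,0,0,0,0,-9.7,0]
    - [0,0,0,0,0,-9.7,0]

```text
t: 41.12
tool_pos: [0.3257, 0.2152, 0.1869]
tool_rot: [[0.445, -0.896, -0.004], [-0.896, -0.445, -0.001], [-0.0, 0.004, -1.0]]
force: [0.4, 0.3, -0.3]
width: -0.0002
```

>>> step_arm:
  plan:
    - [0,0,0,0,0,-9.7,0]
    - [0,0,0,0,0,-9.7,0]
    - [0,0,0,0,0,-9.6,0]
    - [0,0,0,0,0,-9.6,0]
    - [0,0,0,0,0,-9.6,0]
    - [0,0,0,0,0,-9.6,0]
    - [0,0,0,0,0,-9.6,0]
    - [0,0,0,0,0,0,0]
    - [0,0,0,0,0,0,0]

```text
t: 42.25
tool_pos: [0.3265, 0.2152, 0.1878]
tool_rot: [[0.998, 0.058, -0.002], [0.058, -0.998, -0.001], [-0.002, 0.001, -1.0]]
force: [0.5, -0.4, -0.3]
width: -0.0003
```

```bash
python3 - <<'E'
from h import *
f=grab('wrist','wrist25')
rows(.326,.216,.062,3.5,0)
E
```

```text
t 42.3 pos [0.3266 0.2153 0.188 ] yaw 3.33 w -0.0001 F [ 0.4998 -0.5333 -0.4353]
shift mm [ -0.4  -0.8 126. ] turn [ 0.02  0.08 -0.17] | 3 rows of [-0.1 -0.3 42. ] 1 turns of [ 0.02  0.08 -0.17]
```

View pics/wrist25.png

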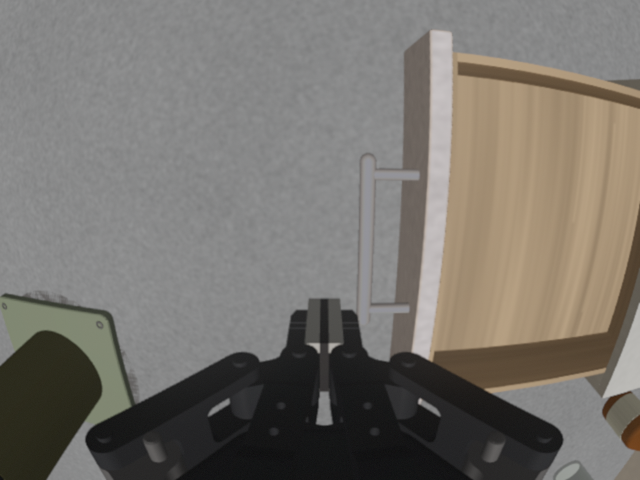

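>>> step_arm:
  plan:
    - [-2,0,40,0,0,0,0]
    - [0,0,45,0,0,0,0]
    - [0,0,38,0,0,0,0]
    - [0,0,0,0,0,0,0]
    - [0,0,0,0,0,0,0]

```text
t: 42.92
tool_pos: [0.326, 0.2157, 0.0666]
tool_rot: [[0.998, 0.059, 0.002], [0.059, -0.998, 0.001], [0.002, -0.001, -1.0]]
force: [0.2, -0.4, 0.3]
width: 0.0002
```

```bash
python3 - <<'E'
from h import *
f=grab('wrist','wrist26')
rows(.326,.216,.062,3.5,0)
E
```

```text
t 42.98 pos [0.3266 0.2159 0.0672] yaw 3.42 w -0.0002 F [0.5709 0.4022 0.5321]
shift mm [-0.6 -0.1  5.2] turn [-0.06 -0.19 -0.08] | 1 rows of [-0.6 -0.1  5.2] 1 turns of [-0.06 -0.19 -0.08]
```

View pics/wrist26.png

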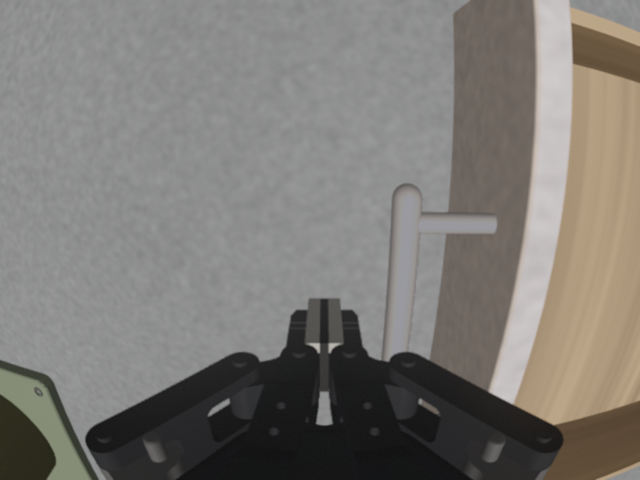

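>>> step_arm:
  plan:
    - [6,0,2,0,0,0,0]
    - [8,0,2,0,0,0,0]
    - [12,0,0,0,0,0,0]
    - [18,0,0,0,0,0,0]
    - [18,0,0,0,0,0,0]
    - [18,0,0,0,0,0,0]
    - [18,0,0,0,0,0,0]
    - [18,0,0,0,0,0,0]
    - [18,0,0,0,0,0,0]
    - [18,0,0,0,0,0,0]
    - [12,0,0,0,0,0,0]
    - [0,0,0,0,0,0,0]

```text
t: 44.48
tool_pos: [0.4905, 0.225, 0.0617]
tool_rot: [[0.998, 0.059, 0.002], [0.059, -0.998, 0.0], [0.002, -0.0, -1.0]]
force: [-0.2, 0.2, -0.7]
width: -0.0
```

```bash
python3 - <<'E'
from h import *
f=grab('wrist','wrist27')
rows(.538,.229,.062,3.5,0)
E
```

```text
t 44.52 pos [0.4894 0.225  0.0615] yaw 3.42 w -0.0001 F [-1.2082  0.2599 -0.0901]
shift mm [48.7 -1.1 -0.5] turn [ 0.01 -0.02 -0.08] | 1 rows of [48.7 -1.1 -0.5] 1 turns of [ 0.01 -0.02 -0.08]
```

View pics/wrist27.png

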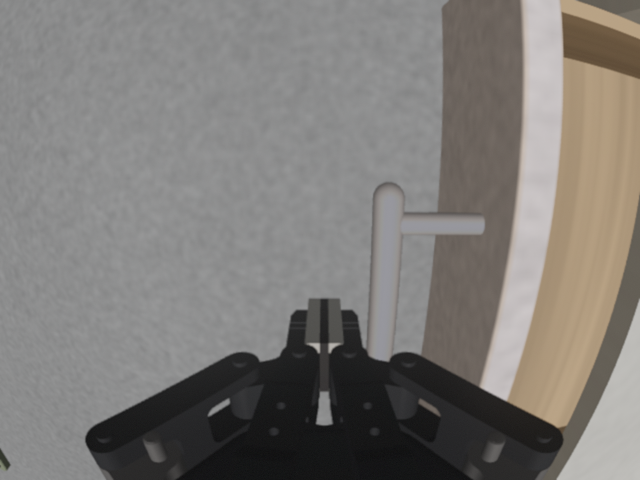

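>>> step_arm:
  plan:
    - [8,0,0,0,0,0,0]
    - [8,0,0,0,0,0,0]
    - [8,0,0,0,0,0,0]
    - [4,0,0,0,0,0,0]
    - [3,0,0,0,0,0,0]
    - [0,0,0,0,0,0,0]

```text
t: 45.28
tool_pos: [0.5203, 0.2271, 0.0618]
tool_rot: [[0.998, 0.06, 0.001], [0.06, -0.998, 0.0], [0.001, -0.0, -1.0]]
force: [0.1, -0.7, 1.0]
width: -0.0002
```

>>> step_arm:
  plan:
    - [2,0,0,0,0,0,0]
    - [2,0,0,0,0,0,0]
    - [0,0,0,0,0,0,0]

```text
t: 45.65
tool_pos: [0.524, 0.2273, 0.0617]
tool_rot: [[0.998, 0.06, 0.001], [0.06, -0.998, 0.0], [0.001, -0.0, -1.0]]
force: [0.1, -0.1, -0.7]
width: 0.0001
```

>>> step_arm:
  plan:
    - [2,0,0,0,0,0,0]
    - [2,0,0,0,0,0,0]
    - [0,0,0,0,0,0,0]

```text
t: 46.02
tool_pos: [0.528, 0.2275, 0.0616]
tool_rot: [[0.998, 0.06, 0.001], [0.06, -0.998, 0.0], [0.001, -0.0, -1.0]]
force: [-0.1, 0.8, -0.1]
width: 0.0004
```

>>> step_arm:
  plan:
    - [2,0,0,0,0,0,0]
    - [1,0,0,0,0,0,0]
    - [0,0,0,0,0,0,0]

```text
t: 46.4
tool_pos: [0.5308, 0.2276, 0.0615]
tool_rot: [[0.998, 0.06, 0.0], [0.06, -0.998, -0.0], [0.0, 0.0, -1.0]]
force: [-0.7, 0.1, 0.1]
width: 0.0
```

>>> step_arm:
  plan:
    - [1.5,0,0,0,0,0,0]
    - [1,0,0,0,0,0,0]
    - [0,0,0,0,0,0,0]

```text
t: 46.78
tool_pos: [0.5325, 0.2278, 0.0615]
tool_rot: [[0.998, 0.06, -0.002], [0.06, -0.998, -0.0], [-0.002, 0.0, -1.0]]
force: [-3.1, -0.4, 1.6]
width: 0.0003
```

>>> step_arm:
  plan:
    - [1,0,0,0,0,0,0]
    - [0,0,0,0,0,0,0]

```text
t: 47.02
tool_pos: [0.5326, 0.2278, 0.0614]
tool_rot: [[0.998, 0.06, -0.004], [0.06, -0.998, -0.001], [-0.004, 0.0, -1.0]]
force: [-5.9, -1.2, 4.9]
width: 0.0004
```

```bash
python3 - <<'E'
from h import *
f=grab('wrist','wrist28')
rows(.538,.229,.062,3.5,0)
E
```

```text
t 47.08 pos [0.5326 0.2278 0.0614] yaw 3.45 w 0.0 F [-6.3308 -0.4338  4.6511]
shift mm [ 5.5 -0.9 -0.6] turn [ 0.02  0.2  -0.05] | 1 rows of [ 5.5 -0.9 -0.6] 1 turns of [ 0.02  0.2  -0.05]
```

View pics/wrist28.png

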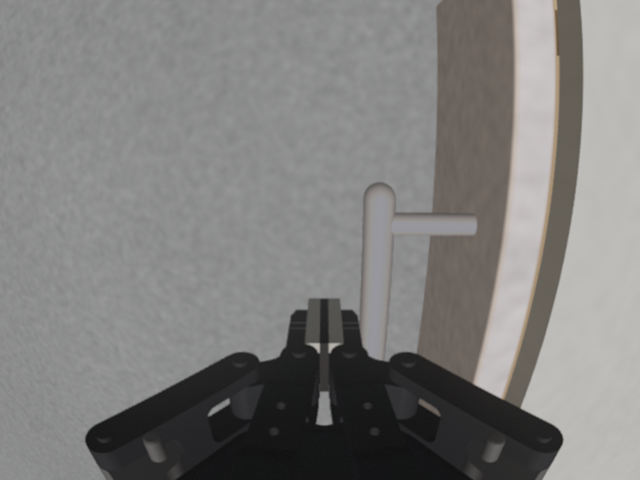

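The drawer is at its stop: it stopped moving, the force rose to 6 N, and its front lies against the cabinet with no gap. I'll back off and rise.

>>> step_arm:
  plan:
    - [-10,0,0,0,0,0,0]
    - [-20,0,0,0,0,0,0]
    - [0,0,-40,0,0,0,0]
    - [0,0,-50,0,0,0,0]
    - [0,0,-50,0,0,0,0]
    - [-30,0,-40,0,0,0,0]
    - [0,0,0,0,0,0,0]
    - [0,0,0,0,0,0,0]
    - [0,0,0,0,0,0,0]

```text
t: 48.2
tool_pos: [0.4737, 0.2239, 0.2397]
tool_rot: [[0.998, 0.06, -0.003], [0.06, -0.998, -0.001], [-0.003, 0.001, -1.0]]
force: [0.7, -0.2, -0.9]
width: 0.0001
```

```bash
python3 - <<'E'
from h import *
f=grab('top','top29');W=world(f)
cv2.imwrite('pics/top29c.png',cv2.resize(f['frame'][100:320,190:510],(800,550),interpolation=cv2.INTER_CUBIC)[:,:,::-1])
f2=grab('side','side29')
def rect(name,u0,u1,v0,v1,z0,z1):
    m=np.zeros(W.shape[:2],bool); m[v0:v1,u0:u1]=True
    m&=(W[...,2]>z0)&(W[...,2]<z1)
    p=W[m]; 
    c=p-p.mean(0); n=np.linalg.svd(c,full_matrices=False)[2][2]
    print(name,len(p),np.median(p[:,2]), cv2.minAreaRect((p[:,:2]*1000).astype(np.float32)),'tilt',np.degrees(np.arccos(abs(n[2]))))
rect('block r',398,430,252,300,.088,.105)
rect('block l',352,388,252,300,.088,.105)
a=np.radians(-3.1);print(a)
rect('jar',310,330,268,288,.03,.06)
m=np.zeros((480,640),bool);m[210:238,195:302]=True;m&=(W[...,2]>.091)&(W[...,2]<.099)
p=W[m]
for y in (.14,.18,.22,.26,.3,.34):
    q=p[abs(p[:,1]-y)<.004]
    if len(q): print(y,q[:,0].min())
print(manip.sense()['force'],manip.sense()['t'])
E
```

```text
block r 624 0.0961094943850449 ((430.48785400390625, -282.0521545410156), (60.13688659667969, 127.63127136230469), 86.79158020019531) tilt 0.6988134915566742
block l 594 0.09606940237812056 ((436.827392578125, -149.8075714111328), (60.21345138549805, 126.06591033935547), 86.54861450195312) tilt 0.5230071093170611
-0.054105206811824215
jar 94 0.050439756506139743 ((418.8694763183594, 14.432377815246582), (31.874502182006836, 32.04147720336914), 0.39662966132164) tilt 6.515117274324439
0.14 0.5944649235845572
0.18 0.5908846681191195
0.22 0.5874621505176666
0.26 0.584507648286632
0.3 0.5812844370999868
0.34 0.5842794784034407
[0.2229 0.1432 0.4074] 48.3
```

View pics/top29c.png

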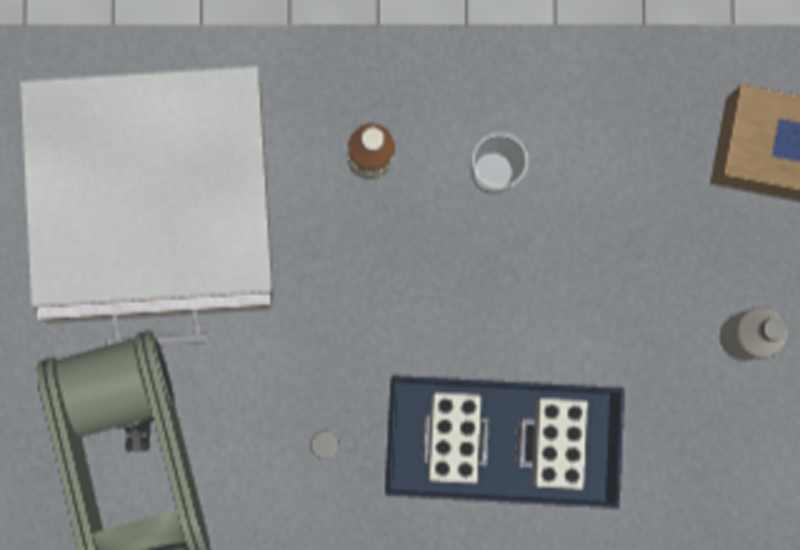

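View pics/side29.png

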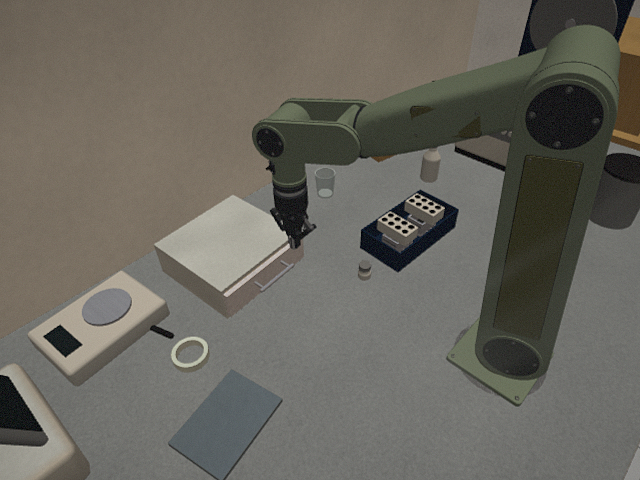

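The final pictures show both blocks level on the buckets at crop (456,438) and (562,443), with their tops 96 mm above the bench. The drawer front is flush and the bystanders have not moved.

```bash
python3 -c "
from rig import manip
print(manip.hand_in())"
```

```text
the job is handed in; nothing more can be done
None
```

The job is handed in, at about 48 s of the 208 s allowed. Both steel buckets and both tube blocks are in the case and the drawer is shut.

- **Buckets:** I opened the drawer and found one bucket in it (b); bucket_a was absent. I stood b and the bench bucket (c) in the case, and each touched the case floor at the expected height. The wrist picture showed both upright.
- **Blocks:** I laid one block on each bucket, long side across the case. The second block had been knocked about 45 mm aside just before I picked it up, so I measured it again first. In the last depth check both block tops were 96 mm above the bench, as expected, and they tilted less than 1°.
- **Drawer:** I pushed it against its stop with the closed fingers until the force rose to 6 N. Its front ended about 12.5 mm further in than at the start. In the last picture the front is flush with the cabinet.
- **Bystanders and robot:** The jar measured within 2 mm of its starting place. The other bystanders look unmoved in the pictures, but I did not measure them. The arm stood clear with near-zero wrist force.

No check failed. The last fit put the blocks at 126–128 mm long instead of 110 mm, and one measured tilt for the jar's small top was 6.5°. I took both for depth-picture noise: the block fit likely includes stray edge pixels, and the jar's top is only about 90 pixels.

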